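# Present the mould-lock lever over its pivot post

### The arm

A 7-joint arm with a two-finger parallel gripper is mounted at the origin on the work surface. World frame = base frame: x ahead of the robot, y to its left, z up, the work surface at z = 0. Lengths are in m, angles in rad, forces in N, time in s.
With the tool pointing down it reaches from about 0.4 to 0.875 m from the base axis. Payload 6.5 kg.
Tool frame: the origin (TCP) lies midway between the tips of the shut fingers; the grasp point (between the pads) lies 19 mm behind it; x points along the fingers, z is the direction in which the jaws open and shut, and the axes are right-handed (so a half turn about x gives the same grasp; the last joint's range is limited). The gripper opens to 88 mm and grips with 3 to 60 N. Pads are 18 mm wide; open, the fingers measure 123 mm over their backs; the gripper's body (75 mm by 187 mm) begins 45 mm behind the grasp point.
Start: joints at [-1.291, 0.536, -0.004, 1.538, 0.003, 1.067, -0.071], TCP at [0.22, 0.612, 0.239] pointing down, gripper open.
Joint ranges: [-2.7, 2.7], [-0.37, 2.16], [-1.27, 1.26], [0.24, 2.4], [-1.31, 4.45], [0.19, 1.91], [-2.76, 2.76]. Speed limits (rad/s): [2.39, 2.39, 3.14, 3.14, 3.14, 3.14, 3.14].

### API

Orientations are given as a 3x3 rotation matrix whose columns are the frame's x, y, z axes.
In Python, from rig import r gives the robot as it stands.
- The arm moves only by the tool move_arm, never from a script. Its argument "series" is a list of rows, each a list of 5 numbers: the finger opening in m, from 0 to 0.0881, then the shift along the tool's x, y, z in m, then the turn about the tool's x in degrees. A call has 1 to 5 rows; each row is the pose to reach, as a shift and turn from the pose commanded when the call began, along the tool's axes at that moment; what a row does not reach only later rows make up. A row lasts 1/12 s, in which the tool goes at most 41.7 mm and 7.16 degrees, less where a joint would pass 70% of its speed; a pose out of reach is approached as far as the arm can. A call with a gripper value outside its range is refused whole. The fingers move at their own pace and stop on an object; "squeeze" is the grip in N (left out, the last holds). Time passes only in rows, so rows that repeat a pose let the fingers close. It gives the time, the measured TCP pose, the force and the opening at its end, in the units of the state.
- r.sense(): the state, without advancing time (a new reading comes with each control period).
- r.get_image(name): name is "scene" or "top"; returns the picture (480x640x3 uint8, red, green, blue); there is no depth.
- r.camera_params(name): a dict with "camera_matrix" (3x3 intrinsics, pixels), "rvec" (rotation vector, rad) and "tvec" (3), from world to camera coordinates, as OpenCV has them. Camera axes: x right, y down, z forward; pixel columns grow to the right and rows downward; lengths in m; the calibration is good to about 2 mm. A picture is of the moment at which its call begins. camera_params takes no time and is no camera call.
- r.sign_off(): hands the job in, once; it reports no verdict.
The state is a dict: "time": time; "joint_positions": joint angles; "joint_velocities": joint speeds; "joint_efforts": joint torques, N m; "tool_pos": TCP position; "orientation": TCP orientation; "force": force on the tool from outside, world axes, zero at the start; "torque": the same for the moment, N m; "gripper_width": opening from 0.0 (shut) to 1.0 (fully open).
Only numpy, scipy, OpenCV 4.12 (cv2) and the standard library are available. Lean on these libraries where they do the work, as an engineer would, in place of code of your own. Each camera call takes 0.05 s, during which the arm holds its last target.

### The job

Get the tile press's lock lever ready to refit: first take the loose flat keeper plate off the green press bed and lay it flat and lengthwise in the middle of the empty compartment of the parts tray. Then lift the cast-iron lever by its balance point and hold it level about 3 cm above the top of the pivot post, the bore of its hub over the post and its tip over the catch block, so that the fitter can grease the post. Don't let the lever touch the bed, leave the tools and everything else where they are, and finish still holding the lever there: don't lower it or let go.

Things in the scene. Friction and masses are not known exactly. Their poses are not given: they have to be found in the camera images.
- bed: The fixture: green cast front end of a tile press's mould slide, fixed. Flat bed plate 160 mm (x) by 280 mm (y), top 25 mm above the table. Origin under the plate's centre, +x away from the robot to the half-round mould, whose plate begins 80 mm from the origin (crown 92 mm above the table). Pivot post at (-10, +95) mm, catch block at (-10, -95) mm.
- post_top (a point): Top of the bed's upright steel pivot post: 22 mm diameter, tapering to 8 mm over its last 10 mm, its top 77 mm above the table (52 mm above the bed).
- catch (a point): Top centre of the catch block, a dark steel fork of two upright cheeks (outside 64 mm by 32 mm, 40 mm gap, top 26 mm above the bed), 190 mm from the post; axes as those of the bed.
- lever_balance (a point): Balance point of the loose cast-iron lock lever (0.6 to 0.9 kg), half-way up its arm, 21 mm above the lever's underside. x axis: along the arm from hub to tip; z up. It lies on its arm's 24 mm wide part, 55 mm from the bore's axis. The arm is 12 mm thick; the lever lies on the table on hub and lug, the arm's underside 15 mm clear of the table. Whole length 228 mm.
- lever_bore (a point): Centre of the bottom opening of the upright 26 mm through-bore in the lever's heavy round hub (54 mm diameter, 34 mm tall): 55 mm from the balance point along the lever's -x, 21 mm below it. The arm is 24 mm wide from the hub to 98 mm from the bore's axis, 20 mm wide beyond.
- lever_tip (a point): Bottom of the upright round lug (22 mm diameter, 29 mm tall) at the lever's tip: 135 mm from the balance point along the lever's +x, 21 mm below it.
- keeper_mid (a point): Centre (half-way up) of the keeper plate, a loose flat steel bar 120 mm (its x) by 28 mm (its y) by 12 mm thick, 0.28 kg, with a 12 mm hole near each end. It lies flat on the bed between post and catch block.
- tray_slot (a point): Centre of the floor of the empty compartment of the fixed plywood parts tray, 4 mm above the table. Each of the tray's two compartments is 152 mm (x, lengthwise) by 78 mm (y) inside; walls and divider 4 mm thick, tops 24 mm above the table. The other compartment, on the +y side, holds a spanner.
- wrench: Leave alone: a flat open spanner 135 mm long lying in the other compartment of the tray; origin on its underside, long axis x
- brush: Leave alone: a wooden-handled brush 170 mm long lying on the table in front of the bed; origin on its underside, long axis x
- mallet: Leave alone: a hammer 240 mm long with a wooden handle, lying beside the mould; origin on its underside, long axis x
- oil: Leave alone: an upright white oil bottle, 60 mm diameter, 150 mm tall; origin on its underside
- collar: Leave alone: a small steel collar, 42 mm diameter, 18 mm tall; origin on its underside
- tin: Leave alone: a round grease tin, 72 mm diameter, 55 mm tall; origin on its underside
Mind the look-alikes: they are no part of the job. There is more than one size of the part that bears lever_balance; the job needs the smaller.

How it is judged:
By the outcome, as a careful person would: the job done as asked, in the order asked, and still so for the second after the job is handed in, while the arm keeps its last pose, push and grip.
It also fails if it takes over 54 s, if anything falls off the work surface, if the arm or the gripper's body presses on something with over 40 N, if the wrist force passes 120 N, or if a joint passes its speed limit or range.

## Working session

There is one attempt and no reset: what is moved stays moved. The work goes in short steps, Python scripts to look and compute and a tool call to move; the robot and the scene stay as the last step left them, time stands still between calls to the robot, and variables do not carry over. Pictures are saved under pics/ and viewed, and the job is handed in when it is done.

Besides the shell and the picture viewer there is one more tool, called after "Call:" by a JSON object that holds its "method" and its "body". move_arm: Moves the arm, as the interface text tells. Its arguments: {"type":"object","properties":{"series":{"type":"array","items":{"type":"array","items":{"type":"number"}}},"squeeze":{"type":"number"}},"required":["series"]}

```bash
mkdir -p pics; ls
python3 - <<'E'
from rig import r
import cv2
for n in("scene","top"):
    im=r.get_image(n); cv2.imwrite(f"pics/{n}0.png",im[:,:,::-1])
    p=r.camera_params(n);print(n,p)
s=r.sense();print(s)
E
```

```text
pics
scene {'camera_matrix': array([[527.84242072,   0.        , 312.91789156],
       [  0.        , 527.84242072, 238.27445874],
       [  0.        ,   0.        ,   1.        ]]), 'rvec': array([ 0.72465778,  2.52960697, -1.24021737]), 'tvec': array([ 0.37031425, -0.0821898 ,  1.56968953])}
top {'camera_matrix': array([[471.16560719,   0.        , 318.05713122],
       [  0.        , 471.16560719, 232.870923  ],
       [  0.        ,   0.        ,   1.        ]]), 'rvec': array([ 2.1507626 , -2.15116898,  0.21024488]), 'tvec': array([-0.01369063,  0.44291308,  1.04765752])}
{'time': 0.1, 'joint_positions': array([-1.29117497,  0.53711051, -0.00441511,  1.53871699,  0.00260823,
        1.06729586, -0.07118901]), 'joint_velocities': array([ 0.00088949, -0.00221329,  0.0020525 , -0.00182274, -0.00089516,
       -0.0016466 , -0.00138764]), 'joint_efforts': array([ 2.78047264e-03, -5.72083426e+01,  9.93748382e-01, -2.52231860e+01,
       -5.61728643e-02,  1.34674570e-02,  5.50491620e-05]), 'tool_pos': array([0.22017775, 0.61101239, 0.23793624]), 'orientation': array([[-3.90740791e-04, -9.40819868e-01,  3.38906807e-01],
       [-1.47428561e-03,  3.38907007e-01,  9.40818722e-01],
       [-9.99998837e-01, -1.32029177e-04, -1.51946198e-03]]), 'force': array([ 0.93499722,  0.03863529, -0.22384788]), 'torque': array([0.02446043, 0.02454506, 0.0292008 ]), 'gripper_width': 0.9997336563725769}
```

View pics/scene0.png

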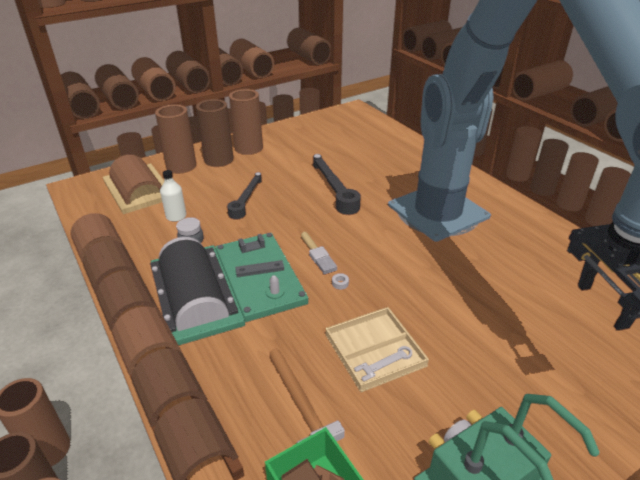

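View pics/top0.png

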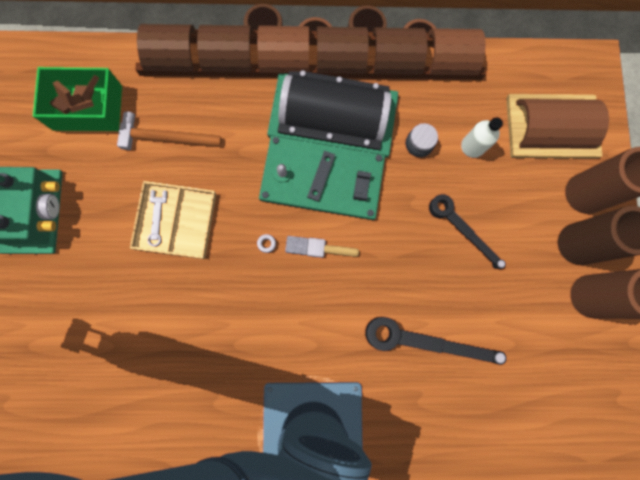

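Two lever candidates in the top view: A runs from hub (441,207) to tip (501,264), and B from hub (384,334) to tip (500,357). B looks larger. I'll check A in an enlarged crop.

```bash
cat > h.py <<'E'
import numpy as np,cv2
from rig import r
def cam(n):
    p=r.camera_params(n);return p["camera_matrix"],cv2.Rodrigues(p["rvec"])[0],p["tvec"],p["rvec"]
def ray(n,u,v,z):
    K,R,t,_=cam(n);d=R.T@np.linalg.inv(K)@[u,v,1];c=-R.T@t
    return c+d*(z-c[2])/d[2]
def proj(n,P):
    K,R,t,rv=cam(n);return cv2.projectPoints(np.atleast_2d(np.array(P,float)),rv,t,K,None)[0][:,0]
def crop(im,x0,y0,x1,y1,s,f):
    c=cv2.resize(im[y0:y1,x0:x1,::-1],None,fx=s,fy=s,interpolation=cv2.INTER_CUBIC)
    c=np.ascontiguousarray(c)
    for x in range((x0+9)//10*10,x1,10):
        cv2.line(c,((x-x0)*s,0),((x-x0)*s,4 if x%50 else 14),(0,255,255),1)
        if x%20==0: cv2.putText(c,str(x),((x-x0)*s,24),0,.35,(0,255,255),1)
    for y in range((y0+9)//10*10,y1,10):
        cv2.line(c,(0,(y-y0)*s),(4 if y%50 else 14,(y-y0)*s),(0,255,255),1)
        if y%20==0: cv2.putText(c,str(y),(8,(y-y0)*s+4),0,.35,(0,255,255),1)
    cv2.imwrite(f,c)
E
python3 - <<'E'
from h import *
im=cv2.imread("pics/top0.png")[:,:,::-1]
crop(im,420,185,520,275,6,"pics/lev.png")
crop(im,250,120,400,225,5,"pics/bed.png")
crop(im,120,175,230,265,6,"pics/tray.png")
for a,b in(((441,207),(501,264)),((384,334),(500,357))):
    A=ray("top",*a,.034);B=ray("top",*b,.03);print(A,B,np.linalg.norm((A-B)[:2]))
E
```

```text
[ 0.50554346 -0.30271233  0.034     ] [ 0.3718609  -0.43814813  0.03      ] 0.19029946037882473
[ 0.21439336 -0.16080639  0.034     ] [ 0.16251137 -0.42192541  0.03      ] 0.2662233703451643
```

View pics/lev.png

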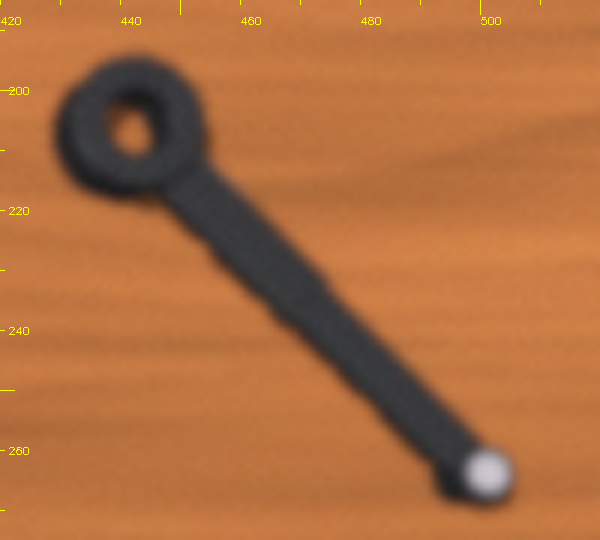

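View pics/bed.png

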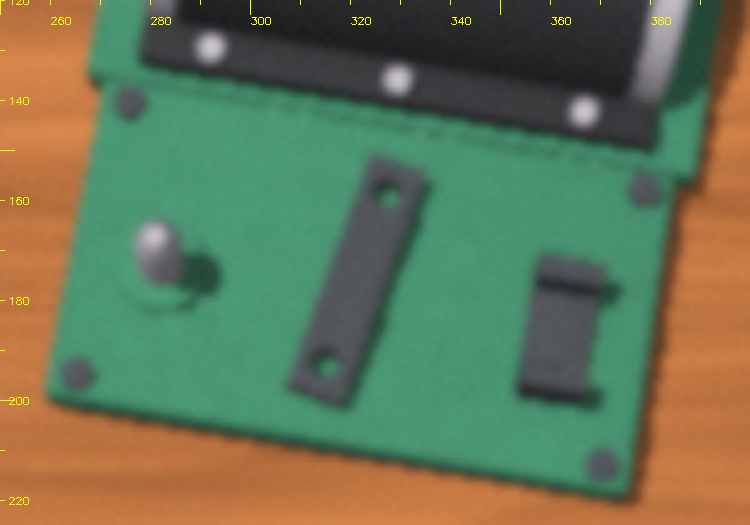

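View pics/tray.png

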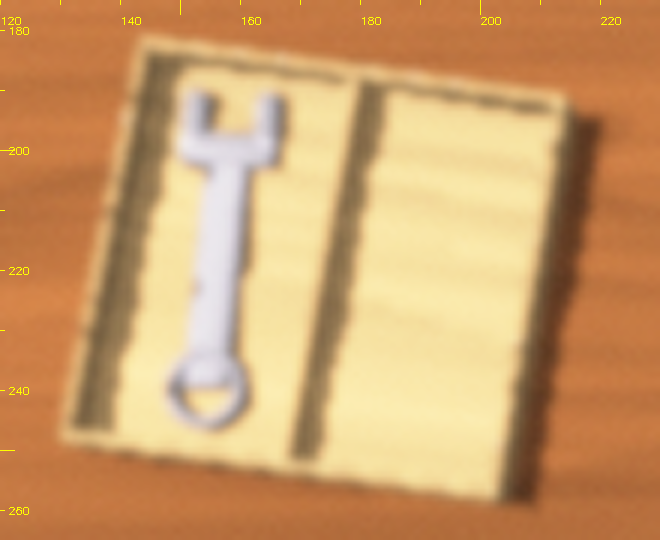

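```bash
cat > fit.py <<'E'
from h import *
from scipy.optimize import least_squares
def fitp(n,loc,px,x0):
    loc=np.array(loc,float)/1000;px=np.array(px,float)
    def w(p):
        c,s=np.cos(p[2]),np.sin(p[2]);R=np.array([[c,-s,0],[s,c,0],[0,0,1]]);return loc@R.T+[p[0],p[1],0]
    f=lambda p:(proj(n,w(p))-px).ravel()
    o=least_squares(f,x0,loss='soft_l1');print(np.round(o.x,4),"deg",np.rad2deg(o.x[2]).round(2),"res px",np.round(f(o.x),1));return o.x,w
E
python3 - <<'E'
from fit import *
for k,q,z in(("TL",(143.3,181),.024),("TR",(214.7,190.8),.024),("BL",(130.3,248.3),.024),("BR",(202.8,258.7),.024)):print(k,ray("top",*q,z))
print("bed");bed=fitp("top",[(-80,140,25),(-80,-140,25),(-10,95,77)],[(259.6,200.4),(376.4,220),(281.4,166.8)],[.57,0,0])[0]
print("tray");fitp("top",[(80,84,24),(80,-84,24),(-80,84,24),(-80,-84,24)],[(143.3,181),(214.7,190.8),(130.3,248.3),(202.8,258.7)],[.5,.3,0])
print("lever");fitp("top",[(-55,0,34),(135,0,29)],[(442.8,205.2),(501.3,263.8)],[.48,-.3,-2.3])
print("keeper");A=ray("top",327.6,158.4,.037);B=ray("top",315.4,192.6,.037);print(A,B,(A+B)/2,np.rad2deg(np.arctan2(*(A-B)[1::-1])))
for c in((372,152),(432,178),(350,408),(288,385)):print(ray("top",250+c[0]/5,120+c[1]/5,.037))
im=cv2.imread("pics/scene0.png")[:,:,::-1]
crop(im,215,170,345,305,5,"pics/sb.png")
crop(im,215,165,275,225,9,"pics/sl.png")
crop(im,320,300,435,395,6,"pics/st.png")
E
```

```text
TL [0.56703558 0.39491382 0.024     ]
TR [0.54433914 0.22806085 0.024     ]
BL [0.40815428 0.41528351 0.024     ]
BR [0.38439148 0.24991127 0.024     ]
bed
[ 0.5786 -0.0267 -0.1674] deg -9.59 res px [-0.9 -0.6  0.1 -0.3  0.6  1.2]
tray
[ 0.476   0.322  -0.1356] deg -7.77 res px [ 0.2  0.2  0.   0.2 -0.4  0.   0.1 -0.4]
lever
[ 0.47   -0.3455 -2.3759] deg -136.13 res px [ 0.1  0.1 -0.1 -0.1]
keeper
[ 0.62115509 -0.03680915  0.037     ] [ 0.53795737 -0.00782165  0.037     ] [ 0.57955623 -0.0223154   0.037     ] -19.20920271051618
[ 0.64081248 -0.02934038  0.037     ]
[ 0.62821106 -0.05769918  0.037     ]
[ 0.51650488 -0.01848036  0.037     ]
[0.5273375  0.01035418 0.037     ]
```

View pics/sb.png

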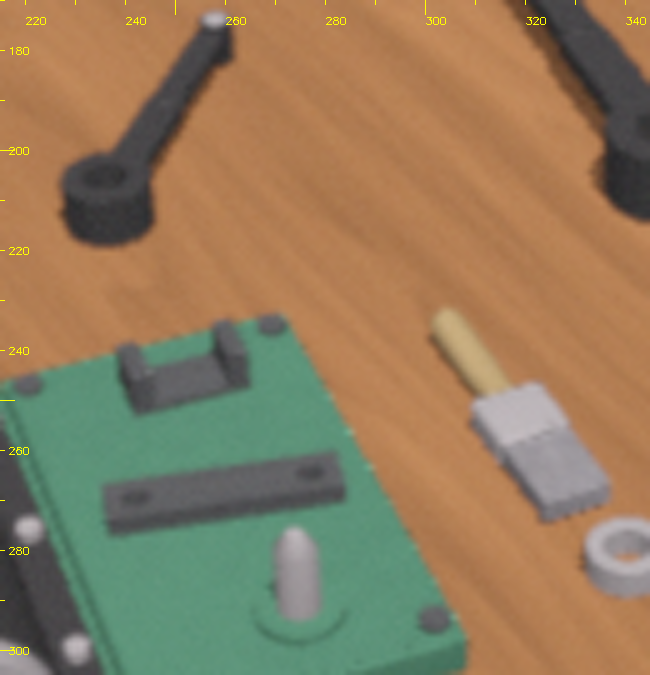

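View pics/sl.png

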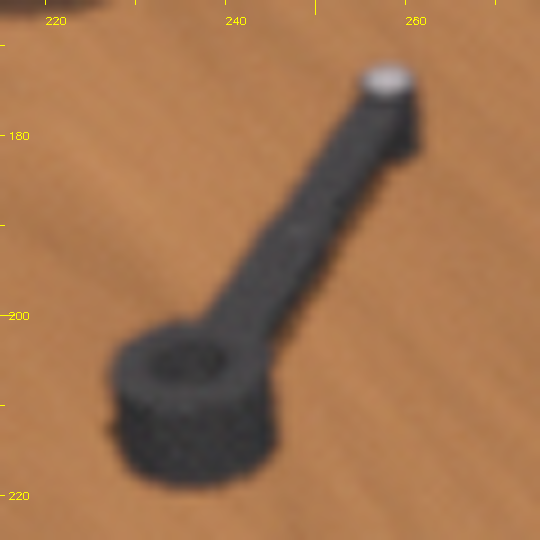

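View pics/st.png

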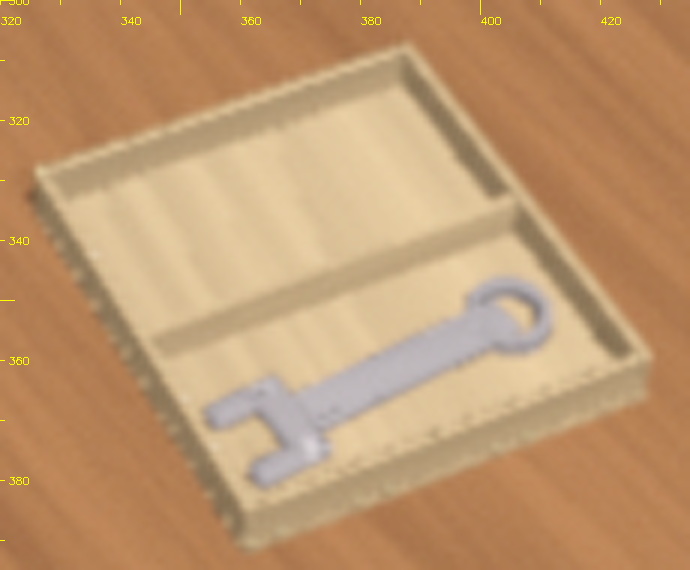

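```bash
cat > joint.py <<'E'
from h import *
from scipy.optimize import least_squares
def w(loc,p):
    c,s=np.cos(p[2]),np.sin(p[2]);R=np.array([[c,-s,0],[s,c,0],[0,0,1]]);return np.array(loc,float)/1000@R.T+[p[0],p[1],0]
def fit2(name,obs,x0):
    f=lambda p:np.concatenate([(proj(n,w(l,p))-np.array(px))[0]*(1 if n=="top" else .8) for n,l,px in obs])
    o=least_squares(f,x0,loss='soft_l1');print(name,np.round(o.x,4),np.rad2deg(o.x[2]).round(2),"res",f(o.x).round(1).tolist());return o.x
E
python3 - <<'E'
from joint import *
bed=fit2("bed",[("top",(-80,140,25),(259.6,200.4)),("top",(-80,-140,25),(376.4,220)),("top",(-10,95,77),(281.4,166.8)),
 ("scene",(-10,95,77),(273.8,276.2)),("scene",(-80,140,25),(308,298)),("scene",(-80,-140,25),(272,233.2))],[.578,-.026,-.16])
tray=fit2("tray",[("top",(80,84,24),(143.3,181)),("top",(80,-84,24),(214.7,190.8)),("top",(-80,84,24),(130.3,248.3)),("top",(-80,-84,24),(202.8,258.7)),
 ("scene",(80,-84,24),(326,328.3)),("scene",(-80,-84,24),(388.3,307.2)),("scene",(-80,84,24),(428.3,359.7)),("scene",(80,84,24),(360.6,385.5))],[.476,.322,-.13])
lev=fit2("lever",[("top",(-55,0,34),(442.8,205.2)),("top",(135,0,29),(501.3,263.8)),("scene",(-55,0,34),(236.1,205.1)),("scene",(135,0,29),(258.1,173.8))],[.47,-.345,-2.37])
print(ray("scene",242,269.4,.037),ray("scene",277,264.4,.037))
P=w([(-10,95,77),(-10,-95,51)],bed);S=w([(0,-41,4)],tray);print("post/catch",P,"slot",S)
for n in("top","scene"):
    im=cv2.imread(f"pics/{n}0.png")
    def poly(pts,col):
        q=np.round(proj(n,pts)*8).astype(int);cv2.polylines(im,[q.reshape(-1,1,2)],True,col,1,cv2.LINE_AA,3)
    a=np.linspace(0,2*np.pi,40);ring=lambda x,y,z,R:[(x+R*np.cos(t),y+R*np.sin(t),z) for t in a]
    rect=lambda x0,x1,y0,y1,z:[(x0,y0,z),(x1,y0,z),(x1,y1,z),(x0,y1,z)]
    Y=(0,255,255)
    for q in(rect(-80,80,-140,140,25),ring(-10,95,77,4),ring(-10,95,25,11),rect(-42,22,-111,-79,51),rect(-42,22,-111,-79,25)):poly(w(q,bed),Y)
    for q in(rect(-80,80,-84,84,24),rect(-76,76,-80,-2,4)):poly(w(q,tray),(255,0,0))
    for q in(ring(-55,0,34,27),ring(-55,0,34,13),ring(135,0,29,11),ring(-55,0,0,27),rect(-28,43,-12,12,27)):poly(w(q,lev),Y)
    cv2.imwrite(f"pics/{n}ov.png",im)
    if n=="top":
        crop(im[:,:,::-1],250,120,400,225,5,"pics/ov1.png");crop(im[:,:,::-1],420,185,520,275,6,"pics/ov2.png")
    else: crop(im[:,:,::-1],150,160,310,310,4,"pics/ov3.png")
E
```

```text
bed [ 0.5795 -0.0258 -0.1738] -9.96 res [-1.4, -1.4, -0.5, -0.3, 0.2, 0.5, -0.3, -0.9, 0.5, -1.9, -0.2, -2.6]
tray [ 0.4765  0.3236 -0.1391] -7.97 res [-0.3, -0.1, -0.5, 0.1, -1.1, -0.3, -0.7, -0.5, -0.5, -1.4, -0.3, -1.4, 0.1, -1.5, 0.0, -1.4]
lever [ 0.4701 -0.345  -2.3783] -136.27 res [-0.1, 0.0, -0.4, -0.1, 0.0, -0.9, -0.3, -0.7]
[ 0.62293157 -0.0313019   0.037     ] [ 0.54016283 -0.00144887  0.037     ]
post/catch [[ 0.58606388  0.0694689   0.077     ]
 [ 0.55321373 -0.11766973  0.051     ]] slot [[0.47082723 0.28298428 0.004     ]]
```

View pics/ov1.png

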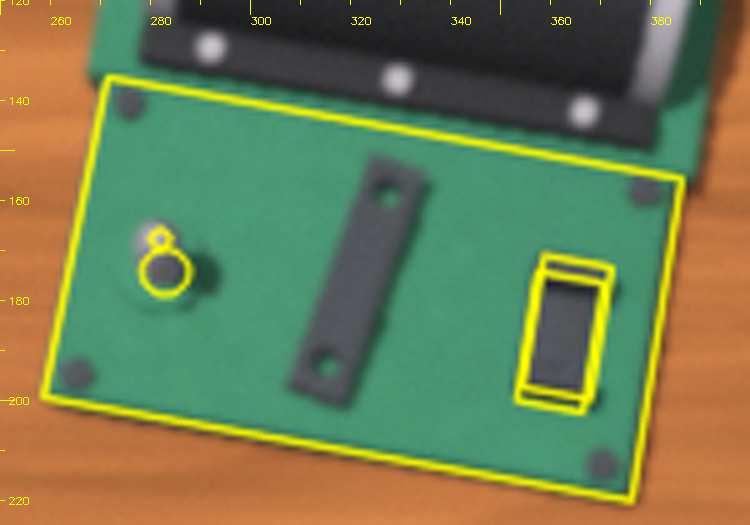

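View pics/ov2.png

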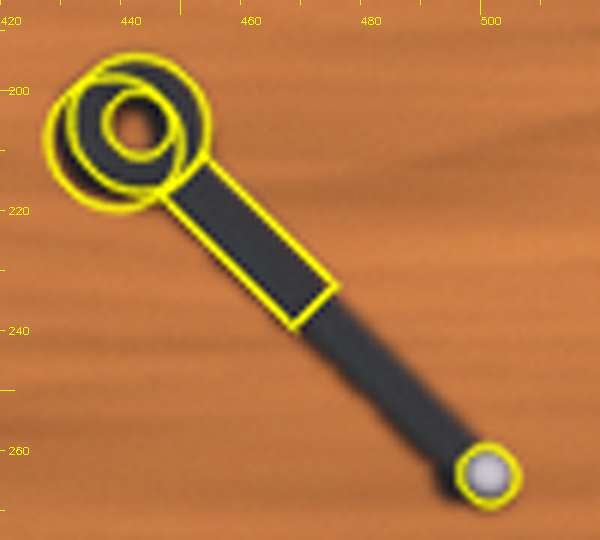

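View pics/ov3.png

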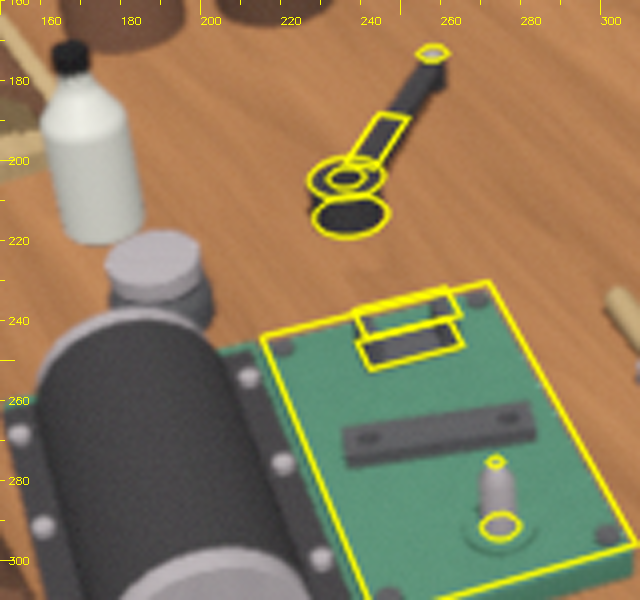

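The images show levers A (441,207) and B (384,334). A's hub-to-tip distance is 190 mm, which matches 55 + 135, and B's is 266 mm. So A, the smaller, is the right one, and its model overlay fits the crop. The tray comes out at the right size. Next I go to the keeper.

```bash
cat > go.py <<'E'
import sys
from h import *
def go(x,y,z,yaw):
    s=r.sense();R=s["orientation"];p=s["tool_pos"];d=R.T@(np.array([x,y,z])-p)
    zy=np.rad2deg(np.arctan2(R[1,2],R[0,2]));t=-((yaw-zy+180)%360-180)
    print("t",s["time"],"pos",p.round(4),"yaw",zy.round(2),"tilt",R[2,:2].round(4),"j",s["joint_positions"].round(2),"F",s["force"].round(1),"w",round(s["gripper_width"]*.0881,4))
    print("shift mm",(d*1000).round(1),"turn",round(t,1))
if __name__=="__main__":go(*map(float,sys.argv[1:]))
E
python3 go.py .5805 -.0195 .15 70.5
```

```text
t 0.1 pos [0.2202 0.611  0.2379] yaw 70.19 tilt [-1.e+00 -1.e-04] j [-1.29  0.54 -0.    1.54  0.    1.07 -0.07] F [ 0.9  0.  -0.2] w 0.0881
shift mm [  88.7 -552.7 -470.9] turn -0.3
```

Call:
{"method": "move_arm", "body": {"series": [[0.06,0,-552,-471,-0.3],[0.06,0,-552,-471,-0.3],[0.06,0,-552,-471,-0.3],[0.06,0,-552,-471,-0.3],[0.06,0,-552,-471,-0.3]], "squeeze": 30}}

```text
time: 0.52
tool_pos: [0.3241, 0.4285, 0.2384]
orientation: [[-0.0, -0.943, 0.334], [-0.001, 0.334, 0.943], [-1.0, 0.0, -0.001]]
force: [1.3, 0.6, -0.1]
gripper_width: 0.681
```

The shifts are in metres. I wrote millimetres there, and only the per-row cap kept the move correct. I'll use metres from now on.

```bash
python3 go.py .5805 -.0195 .15 70.5
```

```text
t 0.5167 pos [0.3241 0.4285 0.2384] yaw 70.5 tilt [-1.  0.] j [-1.03  0.34  0.03  1.84 -0.01  0.96  0.23] F [ 1.3  0.6 -0.1] w 0.06
shift mm [  88.6 -391.2 -336.6] turn 0.0
```

Call:
{"method": "move_arm", "body": {"series": [[0.06,0,-0.391,-0.337,0],[0.06,0,-0.391,-0.337,0],[0.06,0,-0.391,-0.337,0],[0.06,0,-0.391,-0.337,0],[0.06,0,-0.391,-0.337,0]]}}

```text
time: 0.93
tool_pos: [0.4273, 0.2477, 0.2387]
orientation: [[-0.0, -0.943, 0.334], [-0.0, 0.334, 0.943], [-1.0, 0.0, -0.0]]
force: [0.3, 0.6, -0.3]
gripper_width: 0.68
```

```bash
python3 go.py .5805 -.0195 .15 70.5
```

```text
t 0.9333 pos [0.4273 0.2477 0.2387] yaw 70.5 tilt [-1.e+00  1.e-04] j [-0.72  0.27  0.12  1.95 -0.04  0.92  0.65] F [ 0.3  0.6 -0.3] w 0.0599
shift mm [  88.7 -233.6 -200.7] turn -0.0
```

Call:
{"method": "move_arm", "body": {"series": [[0.06,0.09,-0.234,-0.201,0],[0.06,0.09,-0.234,-0.201,0],[0.06,0.09,-0.234,-0.201,0],[0.06,0.09,-0.234,-0.201,0],[0.06,0.09,-0.234,-0.201,0]]}}

```text
time: 1.35
tool_pos: [0.5268, 0.0744, 0.1797]
orientation: [[-0.0, -0.943, 0.334], [-0.0, 0.334, 0.943], [-1.0, 0.0, -0.0]]
force: [0.4, 0.9, 0.8]
gripper_width: 0.686
```

```bash
python3 go.py .5805 -.0195 .12 70.5
```

```text
t 1.35 pos [0.5268 0.0744 0.1797] yaw 70.5 tilt [-1.e+00  2.e-04] j [-0.38  0.42  0.2   1.91 -0.11  0.82  1.1 ] F [0.4 0.9 0.8] w 0.0604
shift mm [ 59.7 -81.9 -70.5] turn 0.0
```

Call:
{"method": "move_arm", "body": {"series": [[0.06,0.02,-0.082,-0.0705,0],[0.06,0.04,-0.082,-0.0705,0],[0.06,0.06,-0.082,-0.0705,0],[0.06,0.06,-0.082,-0.0705,0],[0.06,0.06,-0.082,-0.0705,0]]}}

```text
time: 1.77
tool_pos: [0.5787, -0.02, 0.118]
orientation: [[-0.005, -0.941, 0.337], [-0.001, 0.337, 0.941], [-1.0, 0.004, -0.003]]
force: [-0.1, 0.9, 0.2]
gripper_width: 0.682
```

```bash
python3 go.py .5805 -.0195 .028 70.5
python3 - <<'E'
from h import *
im=r.get_image("scene");crop(im,190,170,330,310,5,"pics/k1.png")
im=r.get_image("top");crop(im,250,100,400,230,5,"pics/k1t.png")
p=r.sense()["tool_pos"];print(proj("scene",p),proj("top",p))
E
```

```text
t 1.7667 pos [ 0.5787 -0.02    0.118 ] yaw 70.28 tilt [-1.      0.0039] j [-0.19  0.58  0.2   1.82 -0.15  0.76  1.31] F [-0.1  0.9  0.2] w 0.0601
shift mm [90.  -1.9  1.3] turn -0.2
[[257.72188507 240.37506354]] [[320.3746159 164.3797217]]
```

View pics/k1.png

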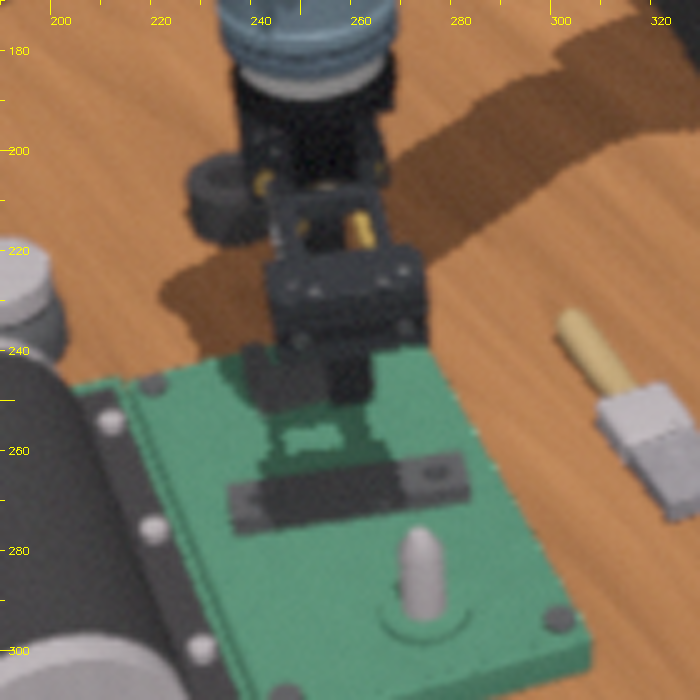

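View pics/k1t.png

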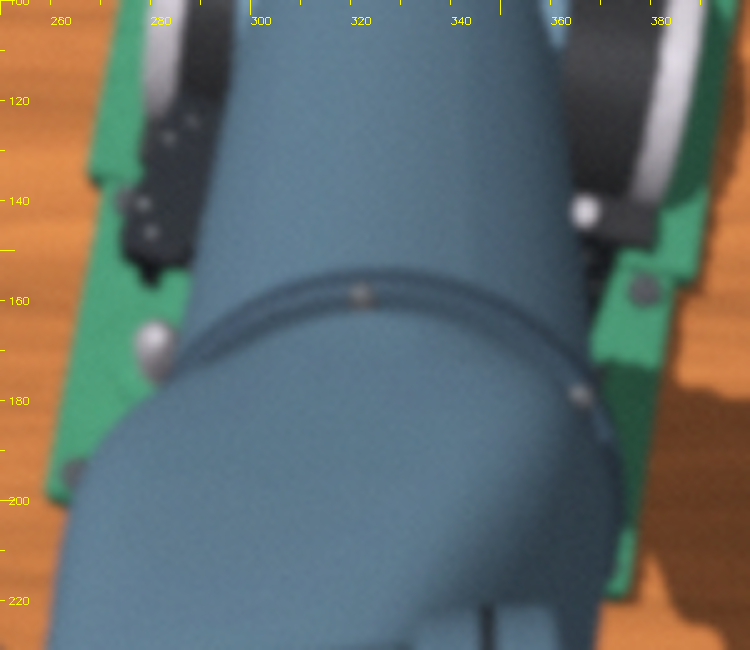

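The scene view shows the gripper over the keeper, whose middle is near (261,268). I'll go down to just above it and check again.

Call:
{"method": "move_arm", "body": {"series": [[0.06,0.03,0,0,0],[0.06,0.06,0,0,0],[0.06,0.071,0,0,0],[0.06,0.071,0,0,0]]}}

```text
time: 2.2
tool_pos: [0.5784, -0.0158, 0.0481]
orientation: [[-0.004, -0.943, 0.332], [0.001, 0.332, 0.943], [-1.0, 0.004, -0.0]]
force: [-0.6, -0.5, 0.1]
gripper_width: 0.679
```

```bash
python3 go.py .5805 -.0195 .028 70.5
python3 - <<'E'
from h import *
im=r.get_image("scene");crop(im,210,220,310,300,7,"pics/k2.png")
s=r.sense();p=s["tool_pos"];z=s["orientation"][:,2];print(proj("scene",[p,p+.03*z,p-.03*z]))
E
```

```text
t 2.2 pos [ 0.5784 -0.0158  0.0481] yaw 70.63 tilt [-1.      0.0037] j [-0.17  0.69  0.16  1.85 -0.18  0.62  1.34] F [-0.6 -0.5  0.1] w 0.0598
shift mm [20.1 -3.3 -2.8] turn 0.1
[[259.91262752 262.79646862]
 [261.57785578 270.58973854]
 [258.30515603 255.27350048]]
```

View pics/k2.png

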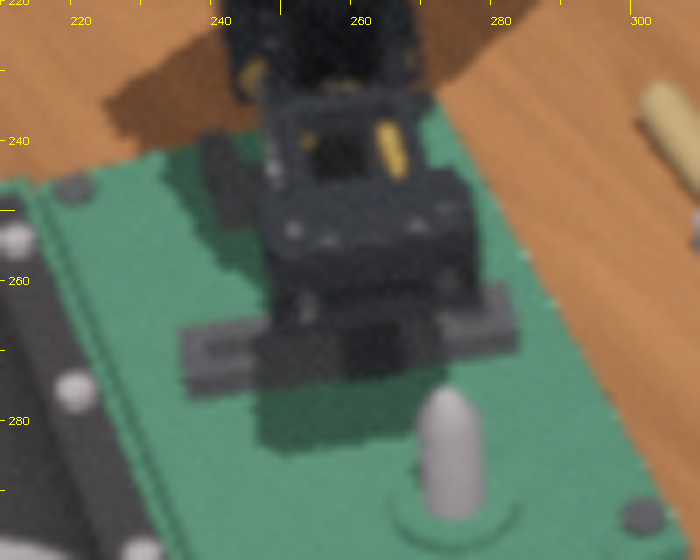

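```bash
python3 go.py .5805 -.019 .028 70.5
```

```text
t 2.25 pos [ 0.5797 -0.0163  0.0496] yaw 70.59 tilt [-1.      0.0012] j [-0.17  0.69  0.17  1.84 -0.18  0.62  1.34] F [0.8 0.9 1. ] w 0.0597
shift mm [21.6 -1.7 -2.3] turn 0.1
```

Call:
{"method": "move_arm", "body": {"series": [[0.06,0.01,-0.002,-0.002,0],[0.06,0.021,-0.002,-0.002,0],[0.06,0.021,-0.002,-0.002,0],[0.06,0.021,-0.002,-0.002,0]]}}

```text
time: 2.58
tool_pos: [0.5811, -0.0203, 0.0282]
orientation: [[-0.001, -0.943, 0.334], [0.0, 0.334, 0.943], [-1.0, 0.001, -0.0]]
force: [0.2, -0.7, -0.9]
gripper_width: 0.683
```

```bash
python3 go.py .5805 -.019 .028 70.5
python3 - <<'E'
from h import *
im=r.get_image("scene");crop(im,210,220,310,300,7,"pics/k3.png")
E
```

```text
t 2.5833 pos [ 0.5811 -0.0203  0.0282] yaw 70.48 tilt [-1.e+00  5.e-04] j [-0.16  0.73  0.16  1.84 -0.19  0.59  1.35] F [ 0.2 -0.7 -0.9] w 0.0601
shift mm [0.2 1.  1. ] turn -0.0
```

View pics/k3.png

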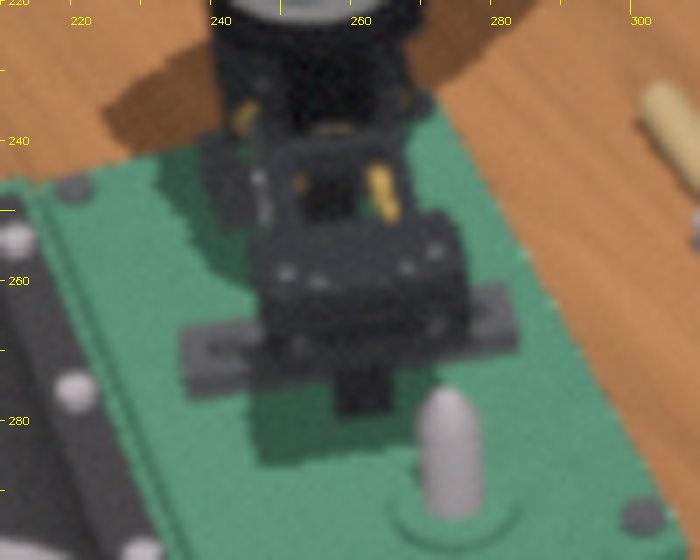

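The near finger (262,278) straddles the keeper's long side at its mid-length, and the post (275,280) is clear. I'll close the gripper.

Call:
{"method": "move_arm", "body": {"series": [[0.02,0,0,0,0],[0.02,0,0,0,0],[0.02,0,0,0,0],[0.02,0,0,0,0],[0.02,0,0,0,0]], "squeeze": 40}}

```text
time: 3.05
tool_pos: [0.5815, -0.0202, 0.0285]
orientation: [[0.0, -0.943, 0.334], [0.0, 0.334, 0.943], [-1.0, -0.0, 0.0]]
force: [0.8, 1.4, 0.3]
gripper_width: 0.322
```

```bash
python3 go.py .5805 -.019 .12 70.5
```

```text
t 3.05 pos [ 0.5815 -0.0202  0.0285] yaw 70.48 tilt [-1.e+00 -3.e-04] j [-0.16  0.73  0.16  1.84 -0.19  0.59  1.35] F [0.8 1.4 0.3] w 0.0284
shift mm [-91.5   1.3   0.8] turn -0.0
```

Width 28.4 mm, so the keeper is held. Lifting.

Call:
{"method": "move_arm", "body": {"series": [[0.02,-0.02,0,0,0],[0.02,-0.05,0,0,0],[0.02,-0.09,0,0,0],[0.02,-0.1,0,0,0],[0.02,-0.1,0,0,0]]}}

```text
time: 3.47
tool_pos: [0.5835, -0.0203, 0.1313]
orientation: [[0.006, -0.943, 0.334], [0.0, 0.334, 0.943], [-1.0, -0.005, 0.002]]
force: [0.1, -0.4, -3.4]
gripper_width: 0.312
```

```bash
python3 go.py .4708 .283 .13 82
python3 - <<'E'
from h import *
im=r.get_image("scene");crop(im,190,190,330,300,5,"pics/k4.png")
E
```

```text
t 3.4667 pos [ 0.5835 -0.0203  0.1313] yaw 70.48 tilt [-1.     -0.0055] j [-0.19  0.56  0.2   1.81 -0.15  0.77  1.32] F [ 0.1 -0.4 -3.4] w 0.0275
shift mm [  0.8 207.6 248.2] turn -11.5
```

View pics/k4.png

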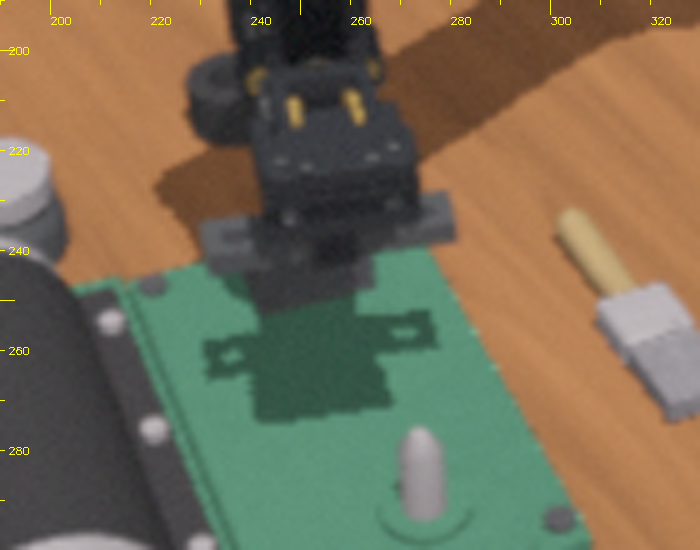

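Call:
{"method": "move_arm", "body": {"series": [[0.02,0,0.2076,0.2482,-2.5],[0.02,0,0.2076,0.2482,-5],[0.02,0,0.2076,0.2482,-8],[0.02,0,0.2076,0.2482,-11.5],[0.02,0,0.2076,0.2482,-11.5]]}}

```text
time: 3.93
tool_pos: [0.5061, 0.176, 0.1261]
orientation: [[-0.004, -0.991, 0.136], [-0.001, 0.136, 0.991], [-1.0, 0.004, -0.002]]
force: [-0.1, 0.7, -2.2]
gripper_width: 0.311
```

```bash
python3 go.py .4708 .283 .13 82
```

```text
t 3.9333 pos [0.5061 0.176  0.1261] yaw 82.16 tilt [-1.      0.0035] j [-0.52  0.5   0.13  1.93 -0.1   0.72  1.1 ] F [-0.1  0.7 -2.2] w 0.0274
shift mm [ -4.   49.6 101.1] turn 0.2
```

Call:
{"method": "move_arm", "body": {"series": [[0.02,0,0.0496,0.101,0],[0.02,0,0.0496,0.101,0],[0.02,0,0.0496,0.101,0],[0.02,0,0.0496,0.101,0],[0.02,0,0.0496,0.101,0]]}}

```text
time: 4.35
tool_pos: [0.4712, 0.2834, 0.126]
orientation: [[-0.004, -0.991, 0.135], [-0.002, 0.135, 0.991], [-1.0, 0.003, -0.002]]
force: [0.5, -0.4, -2.4]
gripper_width: 0.31
```

Call:
{"method": "move_arm", "body": {"series": [[0.02,0.02,0,0,0],[0.02,0.04,0,0,0],[0.02,0.06,0,0,0],[0.02,0.07,0,0,0],[0.02,0.07,0,0,0]]}}

```text
time: 4.77
tool_pos: [0.472, 0.2789, 0.0553]
orientation: [[-0.005, -0.99, 0.141], [-0.004, 0.141, 0.99], [-1.0, 0.004, -0.005]]
force: [-1.1, -0.4, -3.1]
gripper_width: 0.309
```

```bash
python3 go.py .4708 .283 .06 82
python3 - <<'E'
from h import *
im=r.get_image("scene");crop(im,310,260,440,400,5,"pics/t1.png")
im=r.get_image("top");crop(im,110,165,240,270,6,"pics/t1t.png")
E
```

```text
t 4.7667 pos [0.472  0.2789 0.0553] yaw 81.88 tilt [-1.      0.0042] j [-0.7   0.64  0.11  1.92 -0.11  0.6   0.91] F [-1.1 -0.4 -3.1] w 0.0272
shift mm [-4.7  1.8  3.8] turn -0.1
```

View pics/t1.png

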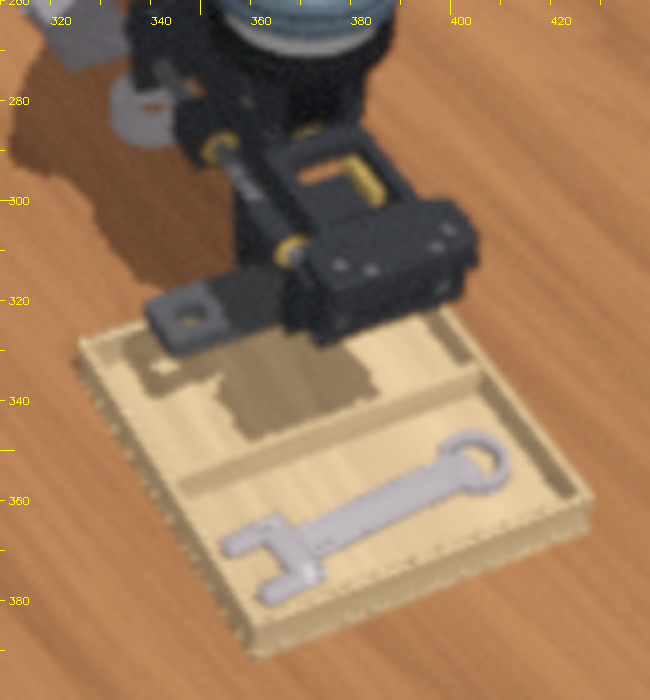

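View pics/t1t.png

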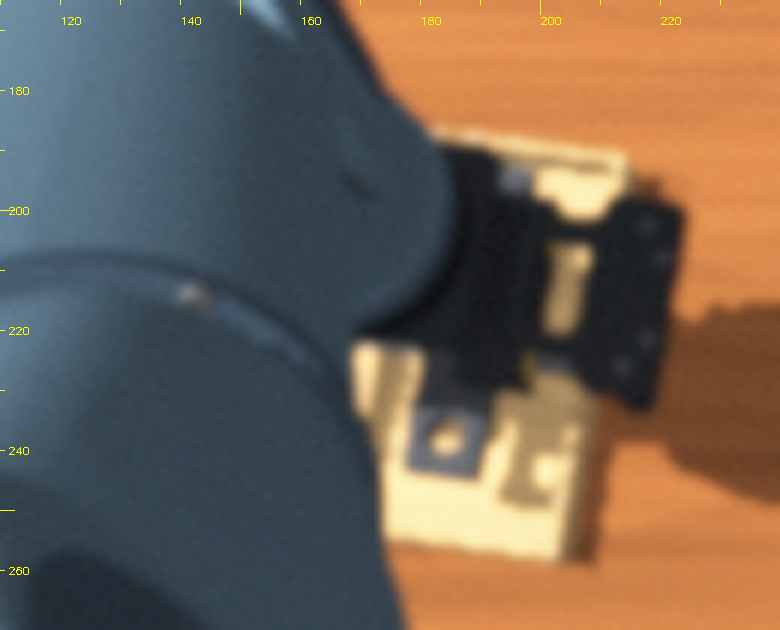

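Run:
```python
from h import *
s=r.sense();p=s["tool_pos"];z=.064
e=ray("top",184.3,243.8,z);h=ray("top",184.5,238,z);print(e,h)
a=np.deg2rad(-8);u=np.array([np.cos(a),np.sin(a)])
print("end->mid top",e[:2]+.06*u)
# scene: near end corners: far end of keeper (world +x) hole at (346,322.5)
h2=ray("scene",310+192/5,260+313/5,z);print("scene far hole",h2)
print("hole dist",np.linalg.norm(h2[:2]-h[:2]), "mid",(h2+h)[:2]/2)
print(p)
```

```text
[0.41313677 0.28328723 0.064     ] [0.42611821 0.28340412 0.064     ]
end->mid top [0.47255285 0.27493684]
scene far hole [0.51624645 0.27678666 0.064     ]
hole dist 0.09037085663747436 mid [0.47118233 0.28009539]
[0.4738347  0.28075609 0.0580333 ]
```

```bash
python3 - <<'E'
from joint import *
S=[("scene",(80,-84,24),(326,328.3)),("scene",(-80,-84,24),(388.3,307.2)),("scene",(-80,84,24),(428.3,359.7)),("scene",(80,84,24),(360.6,385.5))]
t=fit2("tray scene",S,[.476,.322,-.13]);print(w([(0,-41,4)],t))
t=fit2("tray top",[("top",(80,84,24),(143.3,181)),("top",(80,-84,24),(214.7,190.8)),("top",(-80,84,24),(130.3,248.3)),("top",(-80,-84,24),(202.8,258.7))],[.476,.322,-.13]);print(w([(0,-41,4)],t))
E
python3 go.py .471 .286 .04 82
```

```text
tray scene [ 0.479   0.3277 -0.144 ] -8.25 res [-0.4, -0.2, 0.0, -0.1, 0.4, 0.1, -0.0, 0.1]
[[0.47314502 0.28709156 0.004     ]]
tray top [ 0.476   0.322  -0.1356] -7.77 res [0.2, 0.2, 0.0, 0.2, -0.4, 0.0, 0.1, -0.4]
[[0.47043489 0.28141982 0.004     ]]
t 4.8667 pos [0.4738 0.2808 0.058 ] yaw 81.91 tilt [-1.e+00  7.e-04] j [-0.7   0.64  0.11  1.92 -0.11  0.6   0.91] F [ 1.   0.5 -1.5] w 0.0274
shift mm [18.   3.5  4.8] turn -0.1
```

Call:
{"method": "move_arm", "body": {"series": [[0.02,0,-0.0006,0.0048,0],[0.02,0.01,-0.0006,0.0048,0],[0.02,0.03,-0.0006,0.0048,0],[0.02,0.042,-0.0006,0.0048,0],[0.02,0.042,-0.0006,0.0048,0]]}}

```text
time: 5.28
tool_pos: [0.4734, 0.2859, 0.0142]
orientation: [[-0.003, -0.99, 0.139], [-0.002, 0.139, 0.99], [-1.0, 0.003, -0.002]]
force: [-0.4, 0.6, -3.0]
gripper_width: 0.315
```

```bash
python3 - <<'E'
from h import *
im=r.get_image("scene");crop(im,310,260,440,400,5,"pics/t2.png")
im=r.get_image("top");crop(im,160,175,230,270,8,"pics/t2t.png")
E
python3 go.py .4738 .2855 .007 82
```

```text
t 5.3833 pos [0.4747 0.2865 0.0161] yaw 81.99 tilt [-1.e+00  6.e-04] j [-0.69  0.71  0.09  1.91 -0.12  0.52  0.91] F [ 0.8 -0.7 -3. ] w 0.0275
shift mm [ 9.1  0.8 -1.1] turn -0.0
```

View pics/t2.png

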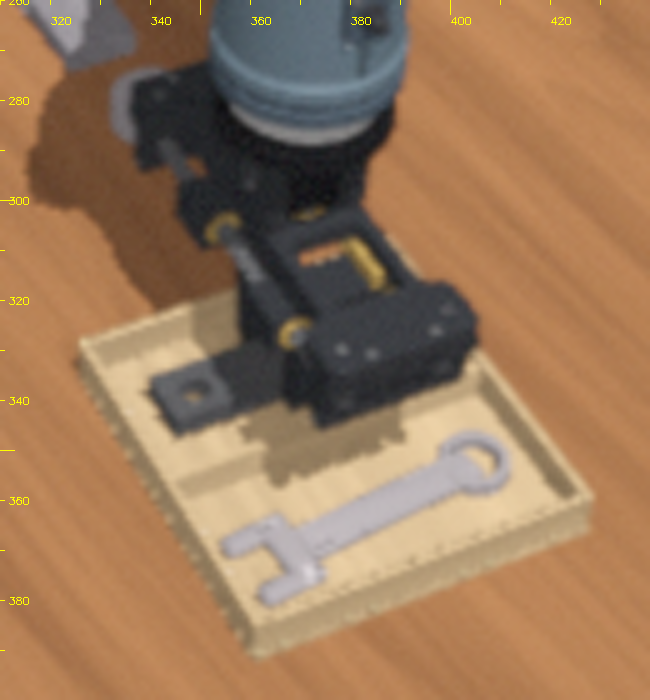

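View pics/t2t.png

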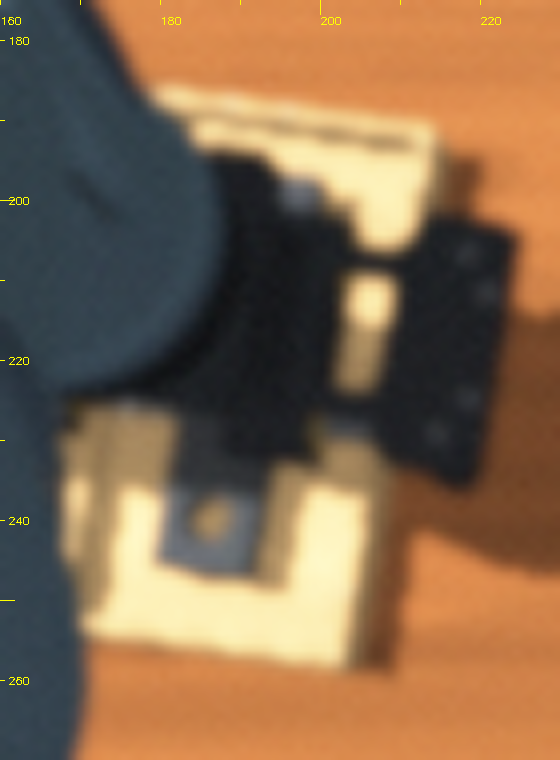

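Run:
```python
from joint import *
z=.025
for q in((160+210/8,175+519/8),(160+205/8,175+573/8)):
    P=ray("top",*q,z);t=np.array([.476,.322,0]);a=-.1356;c,s=np.cos(a),np.sin(a);d=(P-t);print("top local",1000*(c*d[0]+s*d[1]),1000*(-s*d[0]+c*d[1]))
P=ray("scene",310+196/5,260+390/5,z);t=np.array([.479,.3277,0]);a=-.144;c,s=np.cos(a),np.sin(a);d=(P-t);print("scene far hole local",1000*(c*d[0]+s*d[1]),1000*(-s*d[0]+c*d[1]))
for n,t in(("top",[.476,.322,-.1356]),):
    im=cv2.imread("pics/top0.png")
    for L in([(-76,-80,4),(76,-80,4),(76,-2,4),(-76,-2,4)],[(-76,-80,24),(76,-80,24),(76,-2,24),(-76,-2,24)]):
        q=np.round(proj(n,w(L,t))*8).astype(int);cv2.polylines(im,[q.reshape(-1,1,2)],True,(255,0,0),1,cv2.LINE_AA,3)
    crop(im[:,:,::-1],160,175,230,270,8,"pics/tov.png")
```

```text
top local -43.38304452803643 -39.16578349827225
top local -58.9933766591138 -40.5278532430446
scene far hole local 45.401036702639274 -35.86045500994318
```

View pics/tov.png

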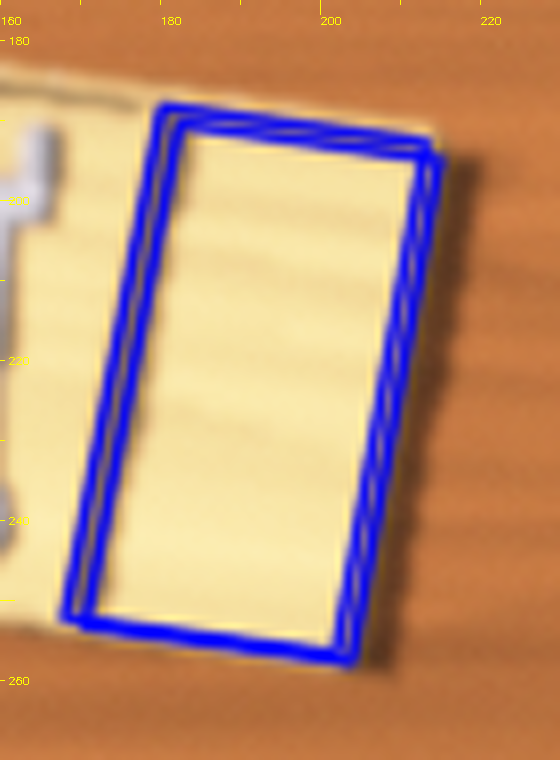

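Call:
{"method": "move_arm", "body": {"series": [[0.02,0,0.0004,-0.0026,1],[0.02,0.004,0.0004,-0.0026,1],[0.02,0.007,0.0004,-0.0026,1],[0.02,0.007,0.0004,-0.0026,1]]}}

```text
time: 5.72
tool_pos: [0.4741, 0.284, 0.0092]
orientation: [[-0.0, -0.988, 0.157], [-0.0, 0.157, 0.988], [-1.0, 0.0, -0.0]]
force: [0.2, -0.2, -3.7]
gripper_width: 0.309
```

```bash
python3 go.py .4738 .284 .007 81
```

```text
t 5.7167 pos [0.4741 0.284  0.0092] yaw 80.99 tilt [-1.e+00  1.e-04] j [-0.69  0.73  0.09  1.91 -0.13  0.51  0.9 ] F [ 0.2 -0.2 -3.7] w 0.0272
shift mm [ 2.2  0.2 -0.1] turn -0.0
```

Call:
{"method": "move_arm", "body": {"series": [[0.02,0.001,0,0,0],[0.02,0.0015,0,0,0],[0.02,0.002,0,0,0],[0.02,0.002,0,0,0]]}}

```text
time: 6.05
tool_pos: [0.4743, 0.2842, 0.0077]
orientation: [[0.0, -0.988, 0.157], [0.0, 0.157, 0.988], [-1.0, -0.0, 0.0]]
force: [-1.0, -1.3, 2.6]
gripper_width: 0.31
```

Contact: Fz went from -3.7 to +2.6 N. I'll open the fingers a little, because the compartment is narrow, then rise.

Call:
{"method": "move_arm", "body": {"series": [[0.036,0,0,0,0],[0.036,0,0,0,0],[0.036,0,0,0,0]]}}

```text
time: 6.3
tool_pos: [0.4745, 0.2843, 0.0075]
orientation: [[0.001, -0.988, 0.157], [0.0, 0.157, 0.988], [-1.0, -0.001, 0.0]]
force: [0.1, -0.2, -0.3]
gripper_width: 0.409
```

Call:
{"method": "move_arm", "body": {"series": [[0.036,-0.01,0,0,0],[0.036,-0.03,0,0,0],[0.036,-0.07,0,0,0],[0.036,-0.11,0,0,0],[0.036,-0.15,0,0,0]]}}

```text
time: 6.72
tool_pos: [0.4739, 0.2838, 0.1596]
orientation: [[-0.0, -0.988, 0.157], [-0.0, 0.157, 0.988], [-1.0, 0.0, -0.0]]
force: [0.2, -0.1, 0.5]
gripper_width: 0.407
```

```bash
python3 go.py .470 -.345 .2 -46.3
```

```text
t 6.7167 pos [0.4739 0.2838 0.1596] yaw 80.98 tilt [-1.e+00  2.e-04] j [-0.73  0.47  0.14  1.87 -0.09  0.8   0.87] F [ 0.2 -0.1  0.5] w 0.0359
shift mm [ -40.3  -94.8 -621.6] turn 127.3
```

Call:
{"method": "move_arm", "body": {"series": [[0.036,-0.04,-0.095,-0.62,7],[0.036,-0.04,-0.095,-0.62,14],[0.036,-0.04,-0.095,-0.62,21],[0.036,-0.04,-0.095,-0.62,28],[0.06,-0.04,-0.095,-0.62,35]]}}

```text
time: 7.13
tool_pos: [0.4728, 0.0745, 0.1717]
orientation: [[0.001, -0.715, 0.699], [0.001, 0.699, 0.715], [-1.0, -0.0, 0.002]]
force: [0.8, -0.3, 0.5]
gripper_width: 0.464
```

```bash
python3 - <<'E'
from h import *
im=r.get_image("scene");crop(im,310,280,440,400,5,"pics/t3.png")
im=r.get_image("top");crop(im,120,175,230,270,7,"pics/t3t.png")
E
python3 go.py .470 -.345 .2 -46.3
```

```text
t 7.2333 pos [0.4731 0.0691 0.1719] yaw 45.21 tilt [-1.     -0.0023] j [-0.53  0.35  0.35  2.06 -0.17  0.76  0.71] F [ 0.7  0.3 -0.1] w 0.048
shift mm [ -27.2 -289.7 -296. ] turn 91.5
```

View pics/t3.png

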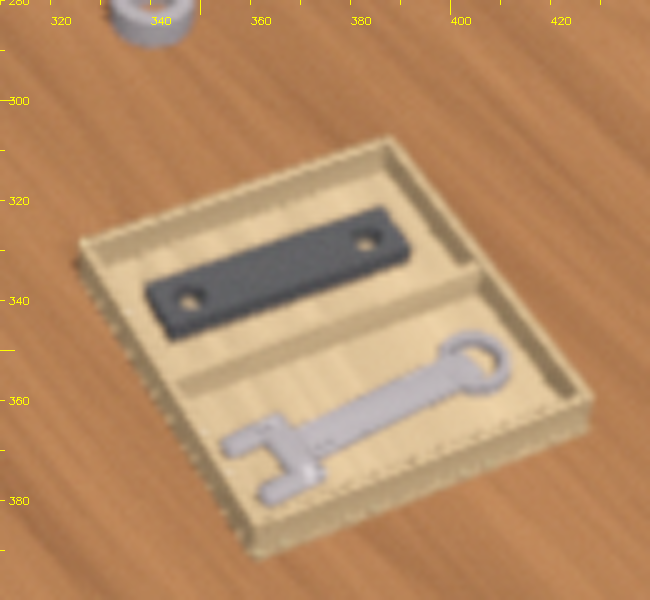

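View pics/t3t.png

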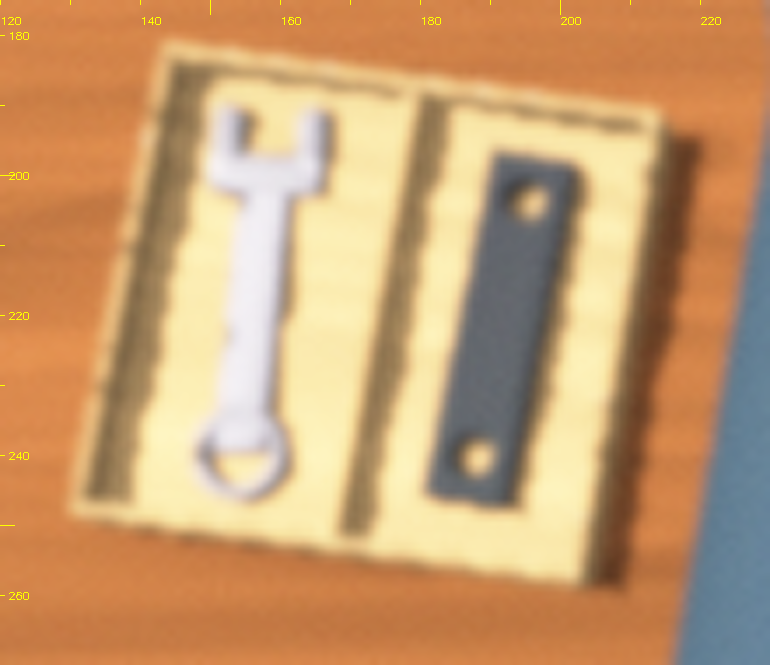

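The keeper lies flat and lengthwise, centred in the compartment: its ends are at (195,198) and (186,247) in the top view, and the spanner hasn't moved. On to the lever.

Call:
{"method": "move_arm", "body": {"series": [[0.06,-0.03,-0.29,-0.296,7],[0.06,-0.03,-0.29,-0.296,14],[0.06,-0.03,-0.29,-0.296,21],[0.06,-0.03,-0.29,-0.296,28],[0.06,-0.03,-0.29,-0.296,35]]}}

```text
time: 7.65
tool_pos: [0.4747, -0.1326, 0.1866]
orientation: [[0.001, -0.187, 0.982], [0.001, 0.982, 0.187], [-1.0, 0.001, 0.001]]
force: [0.1, 0.4, -0.5]
gripper_width: 0.68
```

```bash
python3 go.py .470 -.345 .2 -46.3
```

```text
t 7.65 pos [ 0.4747 -0.1326  0.1866] yaw 10.77 tilt [-1.e+00  6.e-04] j [-0.26  0.38  0.54  2.02 -0.27  0.81  0.63] F [ 0.1  0.4 -0.5] w 0.0599
shift mm [ -13.6 -207.8  -44.3] turn 57.1
```

Call:
{"method": "move_arm", "body": {"series": [[0.06,-0.013,-0.208,-0.044,7],[0.06,-0.013,-0.208,-0.044,14],[0.06,-0.013,-0.208,-0.044,21],[0.06,-0.013,-0.208,-0.044,28],[0.06,-0.013,-0.208,-0.044,35]]}}

```text
time: 8.07
tool_pos: [0.4716, -0.3406, 0.1991]
orientation: [[0.001, 0.41, 0.912], [0.001, 0.912, -0.41], [-1.0, 0.001, 0.001]]
force: [0.6, -0.2, 0.1]
gripper_width: 0.676
```

```bash
python3 go.py .470 -.345 .12 -46.3
```

```text
t 8.0667 pos [ 0.4716 -0.3406  0.1991] yaw -24.22 tilt [-1.      0.0012] j [ 0.04  0.55  0.7   1.79 -0.43  0.95  0.5 ] F [ 0.6 -0.2  0.1] w 0.0596
shift mm [79.1 -4.8  0.3] turn 22.1
```

Call:
{"method": "move_arm", "body": {"series": [[0.06,0.02,0,0,7],[0.06,0.05,0,0,14],[0.06,0.08,0,0,22],[0.06,0.08,0,0,22.1],[0.06,0.08,0,0,22.1]]}}

```text
time: 8.48
tool_pos: [0.4708, -0.3383, 0.1179]
orientation: [[-0.002, 0.718, 0.696], [0.002, 0.696, -0.718], [-1.0, -0.001, -0.003]]
force: [0.7, -0.1, 0.0]
gripper_width: 0.68
```

```bash
python3 - <<'E'
from h import *
im=r.get_image("scene");crop(im,200,130,300,230,6,"pics/l1.png")
im=r.get_image("top");crop(im,420,185,520,275,6,"pics/l1t.png")
E
python3 go.py .470 -.345 .05 -46.3
```

```text
t 8.5833 pos [ 0.4721 -0.3398  0.1202] yaw -45.88 tilt [-1.e+00  7.e-04] j [ 0.04  0.69  0.71  1.84 -0.59  0.83  0.25] F [-0.4  0.1 -0.2] w 0.0602
shift mm [70.2 -5.2  2.1] turn 0.4
```

View pics/l1.png

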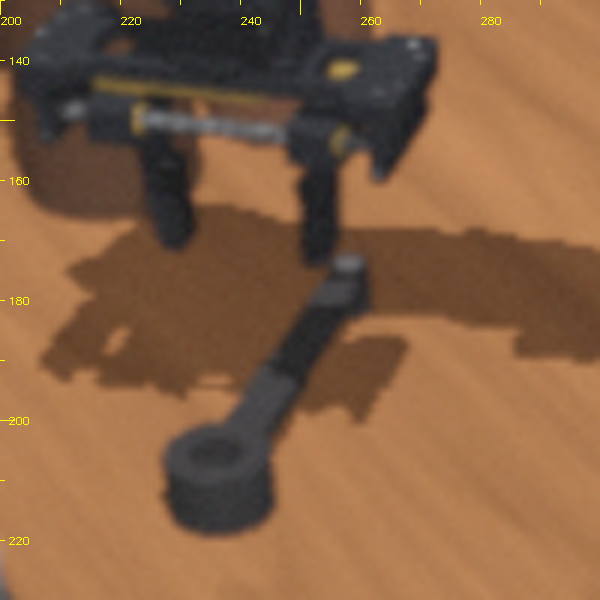

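View pics/l1t.png

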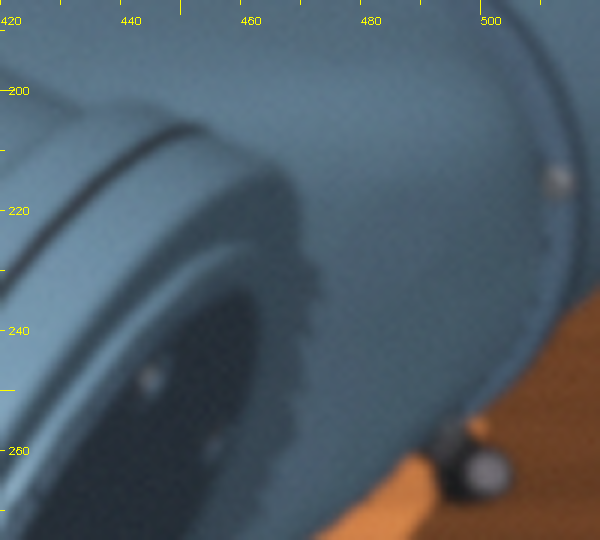

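Call:
{"method": "move_arm", "body": {"series": [[0.06,0.02,-0.005,0.003,0.4],[0.06,0.04,-0.005,0.003,0.4],[0.06,0.06,-0.005,0.003,0.4],[0.06,0.078,-0.005,0.003,0.4],[0.06,0.078,-0.005,0.003,0.4]]}}

```text
time: 9.0
tool_pos: [0.4695, -0.3442, 0.0397]
orientation: [[-0.001, 0.723, 0.69], [0.002, 0.69, -0.723], [-1.0, 0.001, -0.002]]
force: [0.3, 1.0, -0.2]
gripper_width: 0.685
```

```bash
python3 - <<'E'
from h import *
im=r.get_image("scene");crop(im,200,140,290,230,7,"pics/l2.png")
E
python3 go.py .471 -.345 .006 -46.3
```

```text
t 9.05 pos [ 0.47   -0.3449  0.0412] yaw -46.38 tilt [-1.e+00  8.e-04] j [ 0.12  0.8   0.61  1.86 -0.69  0.71  0.32] F [-0.8 -0.   0.6] w 0.0601
shift mm [35.2  0.6  0.7] turn -0.1
```

View pics/l2.png

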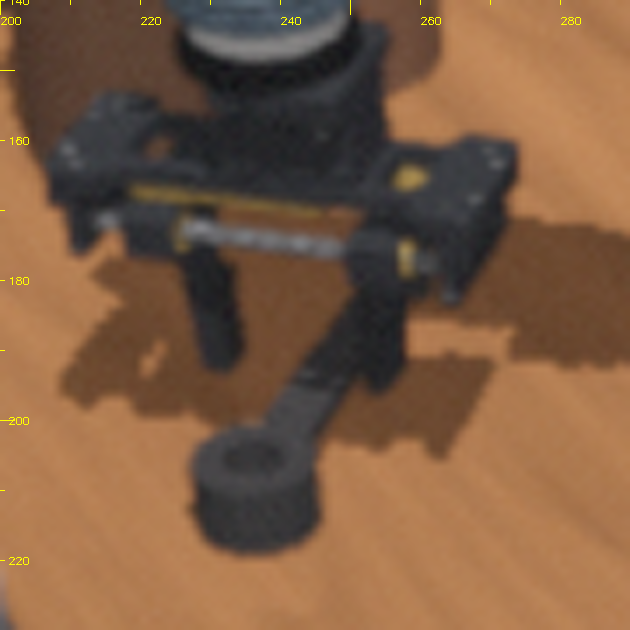

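The fingers (231,191) and (253,194) straddle the arm. Descending.

Call:
{"method": "move_arm", "body": {"series": [[0.06,0.015,0.0005,0.0005,0],[0.06,0.028,0.0005,0.0005,0],[0.06,0.035,0.0005,0.0005,0],[0.06,0.035,0.0005,0.0005,0]]}}

```text
time: 9.38
tool_pos: [0.4697, -0.3444, 0.0041]
orientation: [[-0.001, 0.725, 0.689], [0.001, 0.689, -0.725], [-1.0, -0.0, -0.002]]
force: [-0.0, 0.7, -0.8]
gripper_width: 0.679
```

```bash
python3 - <<'E'
from h import *
im=r.get_image("scene");crop(im,200,140,290,230,7,"pics/l3.png")
E
python3 go.py .471 -.345 .005 -46.3
```

```text
t 9.4333 pos [ 0.4699 -0.3449  0.0048] yaw -46.5 tilt [-1.e+00 -3.e-04] j [ 0.15  0.86  0.57  1.85 -0.73  0.65  0.35] F [ 0.5 -0.1  0.1] w 0.0593
shift mm [-0.2  0.7  0.9] turn -0.2
```

View pics/l3.png

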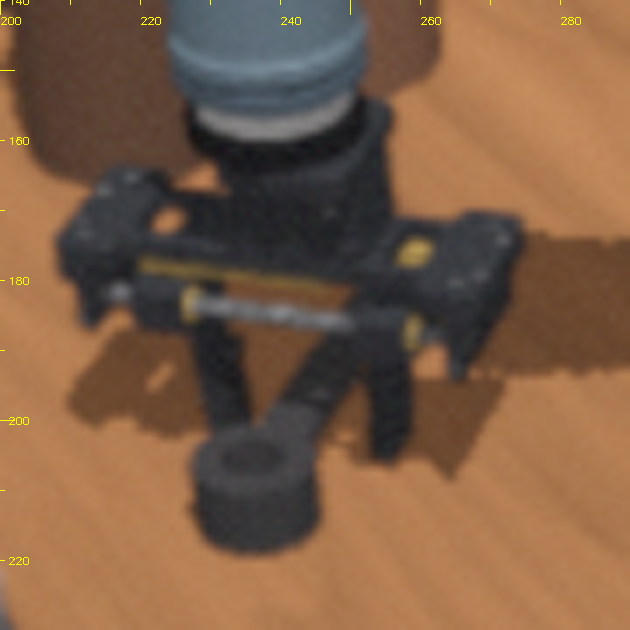

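Call:
{"method": "move_arm", "body": {"series": [[0.015,0,0,0,0],[0.015,0,0,0,0],[0.015,0,0,0,0],[0.015,0,0,0,0],[0.015,0,0,0,0]], "squeeze": 60}}

```text
time: 9.85
tool_pos: [0.4705, -0.3452, 0.0057]
orientation: [[0.0, 0.725, 0.688], [-0.0, 0.688, -0.725], [-1.0, 0.0, 0.0]]
force: [1.1, -0.1, -0.1]
gripper_width: 0.324
```

Call:
{"method": "move_arm", "body": {"series": [[0.015,0,0,0,0],[0.015,-0.005,0,0,0],[0.015,-0.012,0,0,0],[0.015,-0.02,0,0,0],[0.015,-0.02,0,0,0]]}}

```text
time: 10.27
tool_pos: [0.4707, -0.3456, 0.0268]
orientation: [[0.001, 0.726, 0.688], [-0.001, 0.688, -0.726], [-1.0, 0.0, 0.002]]
force: [0.5, -0.4, -6.1]
gripper_width: 0.263
```

```bash
python3 - <<'E'
from h import *
im=r.get_image("scene");crop(im,200,140,290,230,7,"pics/l4.png")
print(r.sense()["torque"])
E
python3 go.py .471 -.345 .15 -46.3
```

```text
[-0.04337086  0.11712917 -0.01891787]
t 10.3167 pos [ 0.4707 -0.3454  0.0263] yaw -46.5 tilt [-1.e+00  3.e-04] j [ 0.13  0.82  0.59  1.86 -0.71  0.68  0.33] F [-0.3  0.3 -6.5] w 0.0228
shift mm [-1.237e+02  5.000e-01  1.000e-01] turn -0.2
```

View pics/l4.png

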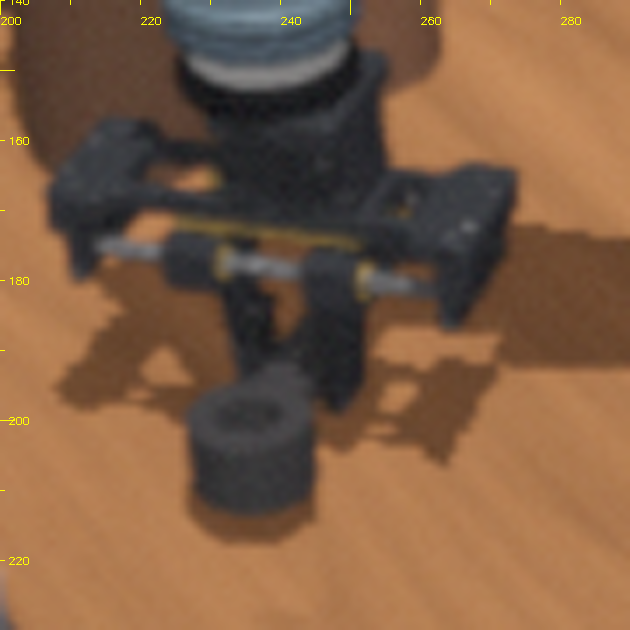

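The lever is held at 22.8 mm with about 6.3 N of weight so far. I'll raise it and check it's level.

Call:
{"method": "move_arm", "body": {"series": [[0.015,-0.02,0,0,0],[0.015,-0.05,0,0,0],[0.015,-0.09,0,0,0],[0.015,-0.125,0,0,0],[0.015,-0.125,0,0,0]]}}

```text
time: 10.73
tool_pos: [0.4729, -0.3483, 0.1567]
orientation: [[0.009, 0.726, 0.687], [-0.006, 0.688, -0.726], [-1.0, 0.002, 0.01]]
force: [0.5, -2.1, -6.4]
gripper_width: 0.263
```

```bash
python3 - <<'E'
from h import *
im=r.get_image("scene");crop(im,200,100,300,200,7,"pics/l5.png")
im=r.get_image("top");cv2.imwrite("pics/l5t.png",im[:,:,::-1])
s=r.sense();print(s["torque"])
E
python3 go.py .5765 .0153 .15 -10
```

```text
[-0.02212079  0.20282904  0.00847279]
t 10.8333 pos [ 0.4708 -0.345   0.1509] yaw -46.49 tilt [-1.      0.0011] j [ 0.02  0.65  0.75  1.82 -0.56  0.89  0.22] F [-0.8 -0.4 -7.9] w 0.0232
shift mm [   0.9  324.7 -188.5] turn -36.5
```

View pics/l5.png

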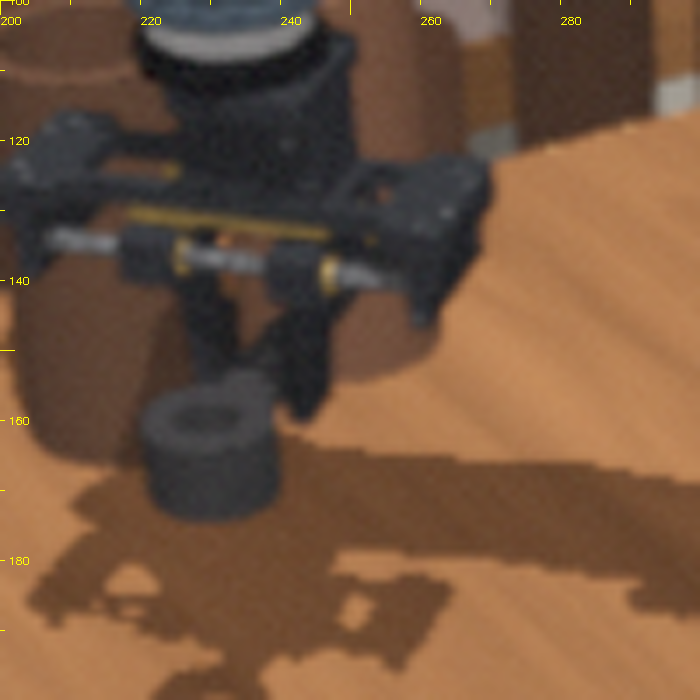

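View pics/l5t.png

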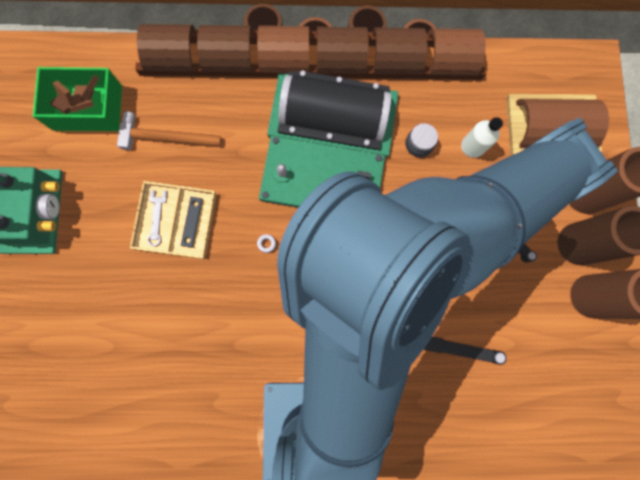

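Run:
```python
from h import *
s=r.sense();p=s["tool_pos"];R=s["orientation"];print(p,R.round(3).tolist())
u=-R[:,1];u=u/np.linalg.norm(u)
dz=p[2]-.0057
b=np.array([p[0],p[1],0])
hub=b-.055*u+[0,0,.034+dz];tip=b+.135*u+[0,0,.029+dz]
print(u,"hub scene",proj("scene",hub),"hubbot",proj("scene",hub-[0,0,.034]),"tip top",proj("top",tip))
im=cv2.imread("pics/l5t.png")[:,:,::-1];crop(im,490,225,560,285,8,"pics/l5z.png")
```

```text
[ 0.47075595 -0.34499904  0.15086073] [[0.002, 0.725, 0.688], [-0.0, 0.688, -0.725], [-1.0, 0.001, 0.002]]
[-0.72526067 -0.68847345 -0.00112661] hub scene [[230.64193905 160.43625994]] hubbot [[231.91520857 171.11503497]] tip top [[530.48467838 256.5878945 ]]
```

View pics/l5z.png

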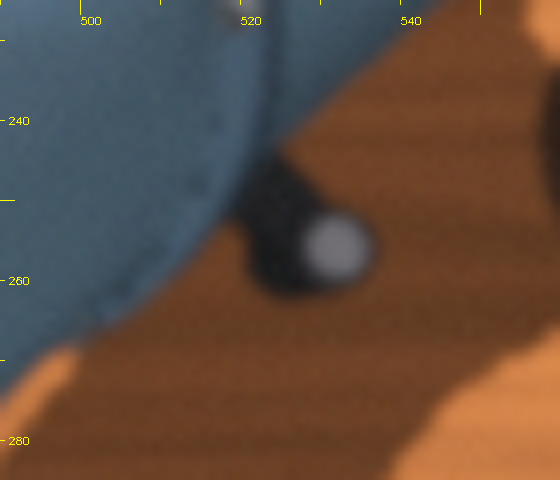

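Tip (531,256) and hub (230,160) agree with a level lever held at its balance point to within 1 px. Next I carry it to the post.

Call:
{"method": "move_arm", "body": {"series": [[0.015,0,0.03,-0.0175,-3],[0.015,0,0.06,-0.035,-7],[0.015,0,0.095,-0.055,-11],[0.015,0,0.13,-0.0755,-15],[0.015,0,0.16,-0.093,-19]]}}

```text
time: 11.25
tool_pos: [0.5211, -0.1635, 0.1477]
orientation: [[-0.004, 0.458, 0.889], [0.002, 0.889, -0.458], [-1.0, -0.0, -0.005]]
force: [0.6, -0.1, -6.7]
gripper_width: 0.259
```

```bash
python3 go.py .5765 .0153 .15 -10
```

```text
t 11.25 pos [ 0.5211 -0.1635  0.1477] yaw -27.23 tilt [-1. -0.] j [-0.29  0.57  0.68  1.91 -0.48  0.83  0.18] F [ 0.6 -0.1 -6.7] w 0.0228
shift mm [ -2.1 184.4 -32.6] turn -17.2
```

Call:
{"method": "move_arm", "body": {"series": [[0.015,0,0.035,-0.006,-4],[0.015,0,0.07,-0.012,-8],[0.015,0,0.105,-0.018,-12],[0.015,0,0.135,-0.023,-16],[0.015,0,0.16,-0.028,-17]]}}

```text
time: 11.67
tool_pos: [0.5701, -0.0091, 0.1477]
orientation: [[-0.004, 0.176, 0.984], [0.001, 0.984, -0.176], [-1.0, 0.0, -0.004]]
force: [0.6, 0.3, -7.2]
gripper_width: 0.261
```

```bash
python3 go.py .5765 .0153 .15 -10
```

```text
t 11.6667 pos [ 0.5701 -0.0091  0.1477] yaw -10.15 tilt [-1.e+00  3.e-04] j [-0.5   0.59  0.6   1.85 -0.43  0.84  0.14] F [ 0.6  0.3 -7.2] w 0.023
shift mm [-2.3 25.2  2. ] turn -0.2
```

Call:
{"method": "move_arm", "body": {"series": [[0.015,0,0.01,0.002,0],[0.015,0,0.018,0.002,0],[0.015,0,0.024,0.002,0],[0.015,0,0.024,0.002,0],[0.015,0,0.024,0.002,0]]}}

```text
time: 12.08
tool_pos: [0.5771, 0.0092, 0.1498]
orientation: [[-0.001, 0.184, 0.983], [-0.001, 0.983, -0.184], [-1.0, -0.001, -0.001]]
force: [0.0, -0.6, -6.7]
gripper_width: 0.266
```

```bash
python3 - <<'E'
from h import *
im=r.get_image("scene");crop(im,190,160,330,310,5,"pics/p1.png")
im=r.get_image("top");crop(im,240,90,400,230,5,"pics/p1t.png")
E
python3 go.py .5765 .0153 .113 -10
```

```text
t 12.1833 pos [0.5773 0.0088 0.1503] yaw -10.65 tilt [-1.e+00 -9.e-04] j [-0.53  0.59  0.6   1.83 -0.44  0.85  0.1 ] F [ 0.2  0.1 -6.3] w 0.0231
shift mm [37.3  6.3 -2. ] turn -0.6
```

View pics/p1.png

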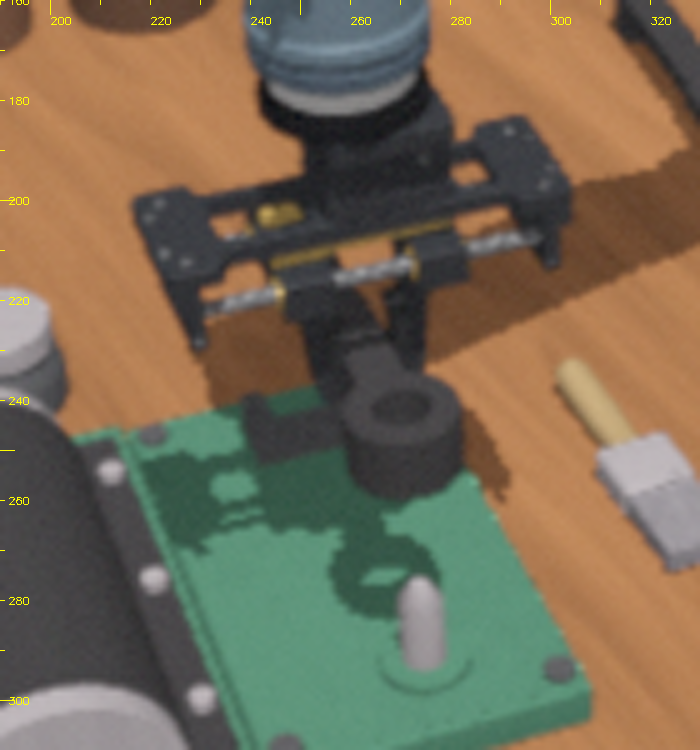

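View pics/p1t.png

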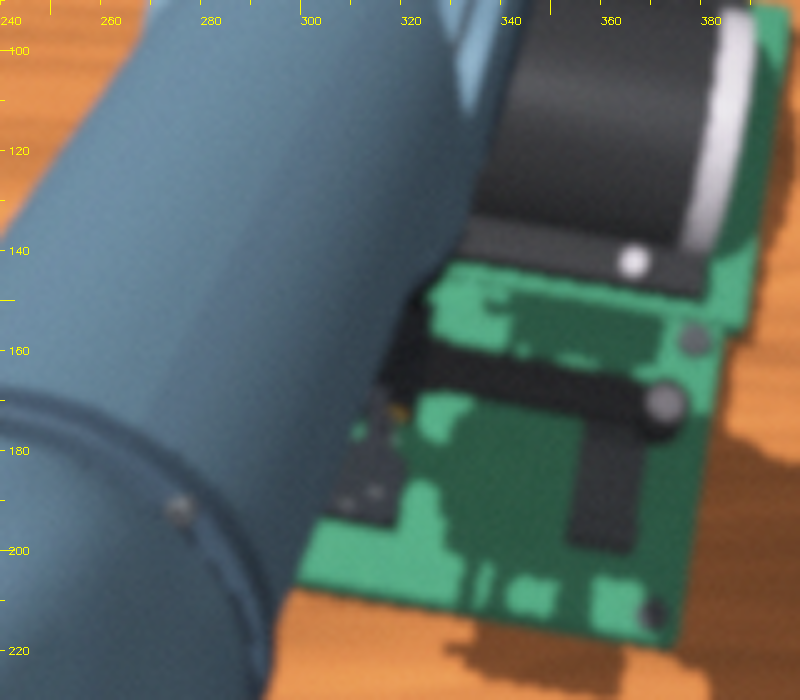

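Run:
```python
from joint import *
bt=fit2("bed top",[("top",(-80,140,25),(259.6,200.4)),("top",(-80,-140,25),(376.4,220)),("top",(-10,95,77),(281.0,167.0)),("top",(-10,95,25),(283,174.5)),
 ("top",(80,-140,25),(386.5,155.5)),("top",(80,140,25),(271,136))],[.578,-.026,-.16])
bs=fit2("bed scene",[("scene",(-10,95,77),(273.8,276.5)),("scene",(-80,140,25),(308,298)),("scene",(-80,-140,25),(272,233.2)),("scene",(-10,95,25),(274.5,293)),("scene",(80,-140,25),(215,246.3))],[.578,-.026,-.16])
for n,b in(("top",bt),("scene",bs)):
    print(n,"post,catch",w([(-10,95,77),(-10,-95,51)],b).round(4).tolist())
s=r.sense();p=s["tool_pos"];dz=p[2]-.0057
B=ray("scene",190+402/5,160+406/5,.034+dz);P=ray("scene",274.6,276.3,.077);print("bore scene",B,"post px",P)
T=ray("top",240+665/5,90+403/5,.029+dz);print("tip top",T)
R=s["orientation"];u=-R[:,1];print("pred bore",p-.055*u,"pred tip",p+.135*u)
```

```text
bed top [ 0.5783 -0.0268 -0.168 ] -9.63 res [-0.8, -0.5, 0.1, -0.1, 1.0, 1.1, -0.0, 0.1, -0.4, -0.1, 0.1, -0.2]
bed scene [ 0.5832 -0.0188 -0.1764] -10.11 res [-0.3, 0.7, 0.6, 0.0, -0.1, -1.2, 0.1, 0.4, -0.2, -0.6]
top post,catch [[0.5843, 0.0685, 0.077], [0.5525, -0.1188, 0.051]]
scene post,catch [[0.59, 0.0765, 0.077], [0.5566, -0.1106, 0.051]]
bore scene [0.58752759 0.06975109 0.17857814] post px [0.58588527 0.07483828 0.077     ]
tip top [ 0.55050507 -0.12282025  0.17357814]
pred bore [0.58746334 0.06283368 0.15022756] pred tip [ 0.55236578 -0.12389642  0.15040229]
```

```bash
python3 go.py .578 .017 .113 -9.8
```

```text
t 12.1833 pos [0.5773 0.0088 0.1503] yaw -10.65 tilt [-1.e+00 -9.e-04] j [-0.53  0.59  0.6   1.83 -0.44  0.85  0.1 ] F [ 0.2  0.1 -6.3] w 0.0231
shift mm [37.3  8.2 -0.8] turn -0.8
```

Call:
{"method": "move_arm", "body": {"series": [[0.015,0,0.008,-0.001,-0.8],[0.015,0.01,0.008,-0.001,-0.8],[0.015,0.02,0.008,-0.001,-0.8],[0.015,0.03,0.008,-0.001,-0.8],[0.015,0.037,0.008,-0.001,-0.8]]}}

```text
time: 12.6
tool_pos: [0.5773, 0.0185, 0.1115]
orientation: [[-0.002, 0.169, 0.986], [-0.0, 0.986, -0.169], [-1.0, -0.001, -0.002]]
force: [-0.1, -0.1, -7.1]
gripper_width: 0.265
```

Call:
{"method": "move_arm", "body": {"series": [[0.015,0,0,0,0],[0.015,0,0,0,0],[0.015,0,0,0,0],[0.015,0,0,0,0]]}}

```text
time: 12.93
tool_pos: [0.5787, 0.0184, 0.1138]
orientation: [[0.001, 0.169, 0.986], [-0.0, 0.986, -0.169], [-1.0, 0.0, 0.001]]
force: [0.4, -0.5, -5.8]
gripper_width: 0.263
```

```bash
python3 - <<'E'
from h import *
im=r.get_image("scene");crop(im,220,200,320,300,7,"pics/p2.png")
im=r.get_image("top");crop(im,310,130,400,230,6,"pics/p2t.png")
E
python3 go.py .578 .017 .113 -9.8
```

```text
t 13.0333 pos [0.5787 0.0185 0.1139] yaw -9.72 tilt [-1.e+00  3.e-04] j [-0.52  0.65  0.56  1.85 -0.47  0.78  0.13] F [ 0.2  0.2 -6.7] w 0.0233
shift mm [ 0.9 -1.6 -0.4] turn 0.1
```

View pics/p2.png

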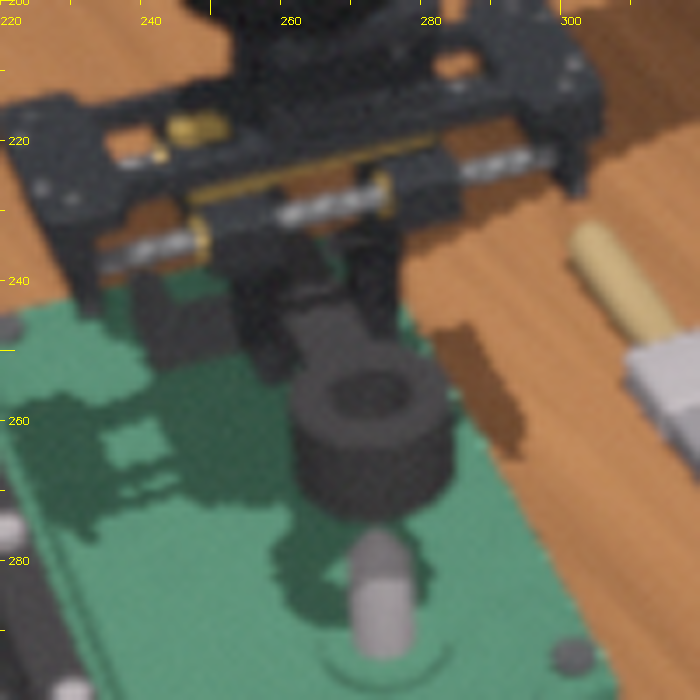

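View pics/p2t.png

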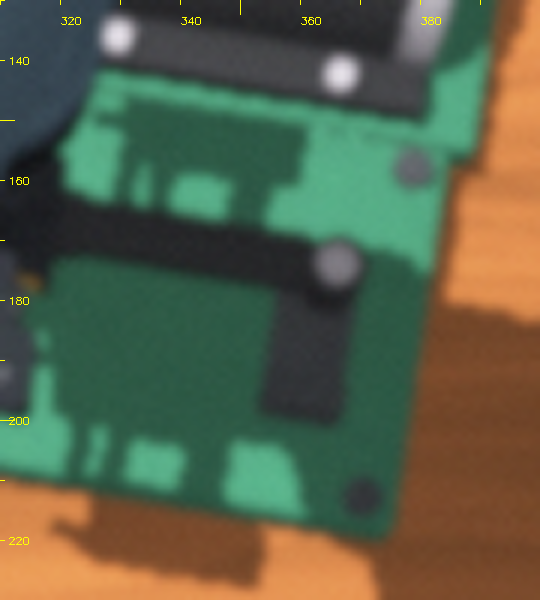

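Run:
```python
from h import *
s=r.sense();p=s["tool_pos"];R=s["orientation"];u=-R[:,1];dz=p[2]-.0057
B=ray("scene",220+371/7,200+394/7,.034+dz);print("bore scene",B.round(4),"pred",(p-.055*u).round(4))
# bottom ellipse of hub bottom front edge
T=ray("top",310+337/6,130+265/6,.029+dz);print("tip top",T.round(4),"pred",(p+.135*u).round(4))
for q in((273.9,275.8),(273.9,276.5)):print("post top scene",ray("scene",*q,.077).round(4))
for q in((274.7,292.9),(274.7,293.5)):print("post base scene",ray("scene",*q,.025).round(4))
im=cv2.imread("pics/scene0.png")[:,:,::-1];crop(im,255,265,295,310,14,"pics/post.png")
im=cv2.imread("pics/top0.png")[:,:,::-1];crop(im,265,155,300,190,14,"pics/postt.png")
crop(im,345,160,380,208,12,"pics/catt.png")
```

```text
bore scene [0.5885 0.0794 0.1422] pred [0.5879 0.0727 0.1139]
tip top [ 0.5536 -0.1136  0.1372] pred [ 0.5559 -0.1145  0.1138]
post top scene [0.5864 0.0724 0.077 ]
post top scene [0.5876 0.0746 0.077 ]
post base scene [0.5887 0.0748 0.025 ]
post base scene [0.5897 0.0766 0.025 ]
```

View pics/post.png

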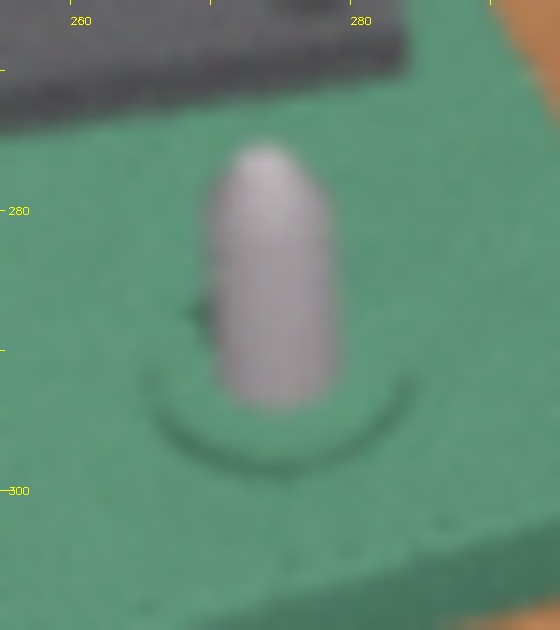

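View pics/postt.png

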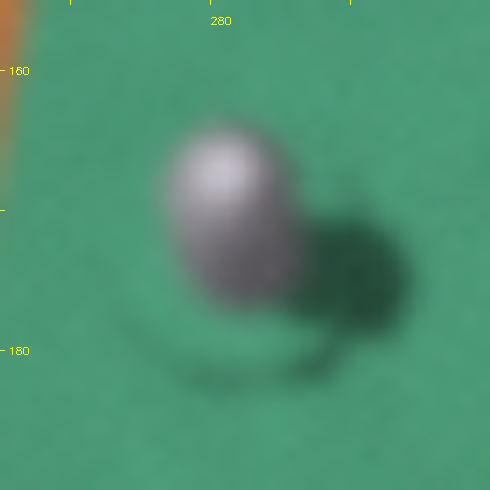

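View pics/catt.png

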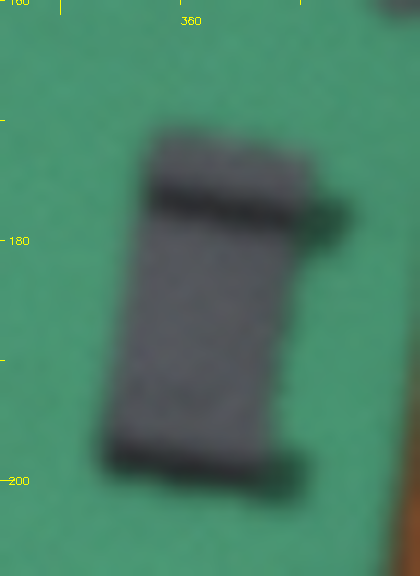

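Run:
```python
from h import *
for n,q,z in(("tip80",(281,167.2),.077),("sh67",(281.3,168.4),.067),("base",(282.4,172.5),.025)):print(n,ray("top",*q,z).round(4))
print("catch",ray("top",362.6,184.8,.051).round(4))
for q in((357.7,171.25),(371.5,173.1),(353.75,196.7),(367.5,198.3)):print(ray("top",*q,.051).round(4))
print("scene base",ray("scene",274.8,291.5,.025).round(4), ray("scene",273.9,276.4,.077).round(4))
# scene shaft at z .067: 
im=cv2.imread("pics/scene0.png")[:,:,::-1];crop(im,232,228,268,256,14,"pics/cats.png")
```

```text
tip80 [0.5864 0.0709 0.077 ]
sh67 [0.5867 0.0707 0.067 ]
base [0.5895 0.07   0.025 ]
catch [ 0.5536 -0.1168  0.051 ]
[ 0.586 -0.106  0.051]
[ 0.5817 -0.1381  0.051 ]
[ 0.5252 -0.0958  0.051 ]
[ 0.5215 -0.1275  0.051 ]
scene base [0.5862 0.0706 0.025 ] [0.5874 0.0743 0.077 ]
```

View pics/cats.png

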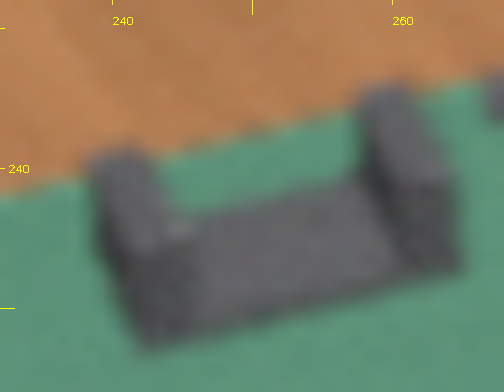

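```bash
python3 go.py .578 .0145 .113 -9.7
```

```text
t 13.0333 pos [0.5787 0.0185 0.1139] yaw -9.72 tilt [-1.e+00  3.e-04] j [-0.52  0.65  0.56  1.85 -0.47  0.78  0.13] F [ 0.2  0.2 -6.7] w 0.0233
shift mm [ 0.9 -4.1  0. ] turn -0.0
```

Call:
{"method": "move_arm", "body": {"series": [[0.015,0.001,-0.002,0,0],[0.015,0.001,-0.004,0,0],[0.015,0.001,-0.004,0,0],[0.015,0.001,-0.004,0,0],[0.015,0.001,-0.004,0,0]]}}

```text
time: 13.45
tool_pos: [0.5776, 0.0146, 0.1124]
orientation: [[0.0, 0.169, 0.986], [0.0, 0.986, -0.169], [-1.0, 0.0, 0.0]]
force: [-0.2, 0.7, -7.0]
gripper_width: 0.265
```

```bash
python3 - <<'E'
from h import *
im=r.get_image("scene");crop(im,240,220,310,300,8,"pics/p3.png");cv2.imwrite("pics/p3f.png",im[:,:,::-1])
im=r.get_image("top");crop(im,310,130,400,230,6,"pics/p3t.png")
E
python3 go.py .578 .0145 .113 -9.7
```

```text
t 13.55 pos [0.5776 0.0147 0.1124] yaw -9.7 tilt [-1.e+00  1.e-04] j [-0.51  0.65  0.56  1.85 -0.47  0.78  0.13] F [ 0.1  1.1 -7. ] w 0.0232
shift mm [-0.6 -0.2  0.4] turn -0.0
```

View pics/p3.png

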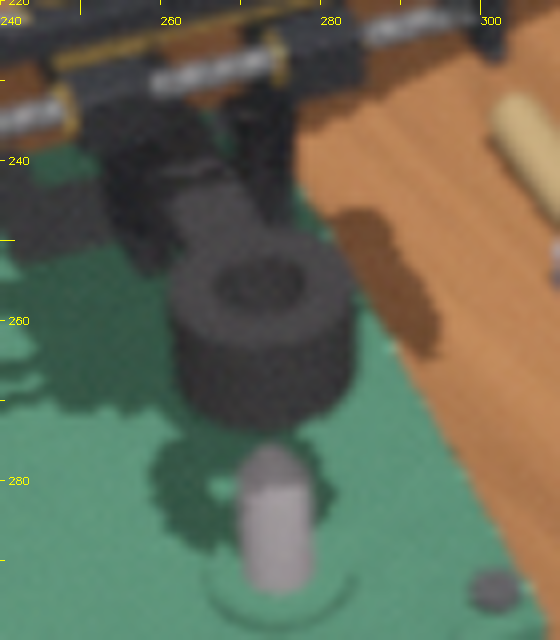

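View pics/p3t.png

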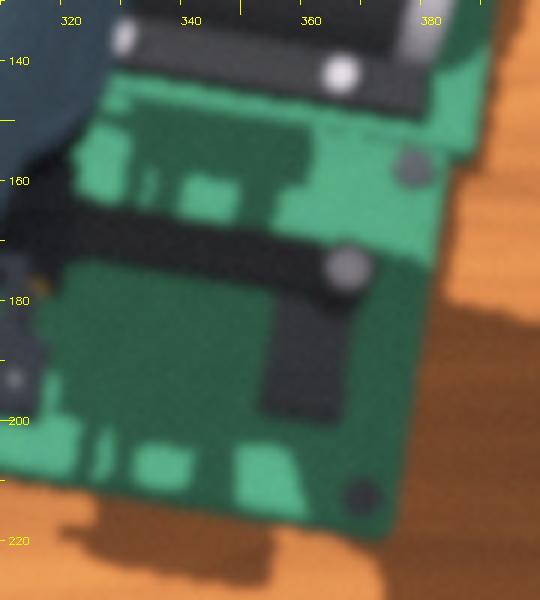

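View pics/p3f.png

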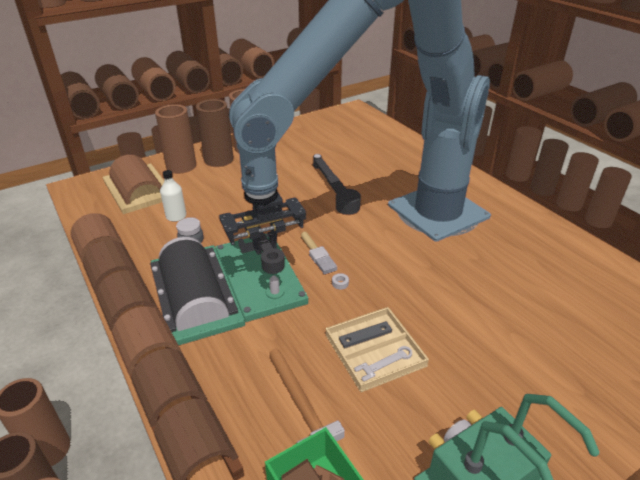

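Run:
```python
from h import *
p=r.sense()["tool_pos"];dz=p[2]-.0057
print("bore",ray("scene",240+260/8,220+286/8,.034+dz).round(4),"post scene ~(.587,.0725-.0743)")
print("tip",ray("top",310+348/6,130+268/6,.029+dz).round(4),"catch top (.5536,-.1168)")
print("underside above post mm",1000*(dz-.077))
P=np.array([.587,.0735]);a=np.linspace(0,6.28,60)
ring=lambda R,z:np.c_[P[0]+R*np.cos(a),P[1]+R*np.sin(a),0*a+z]
im=cv2.imread("pics/p3f.png")
for R,z,c in((.027,dz,(0,255,255)),(.027,dz+.034,(0,255,255)),(.013,dz+.034,(0,255,255)),(.011,.025,(255,255,0)),(.004,.077,(255,255,0))):
    cv2.polylines(im,[np.round(proj("scene",ring(R,z))*8).astype(int).reshape(-1,1,2)],True,c,1,cv2.LINE_AA,3)
crop(im[:,:,::-1],240,220,310,300,8,"pics/p4.png")
```

```text
bore [0.5877 0.0755 0.1407] post scene ~(.587,.0725-.0743)
tip [ 0.5529 -0.1177  0.1357] catch top (.5536,-.1168)
underside above post mm 29.690419782070833
```

View pics/p4.png

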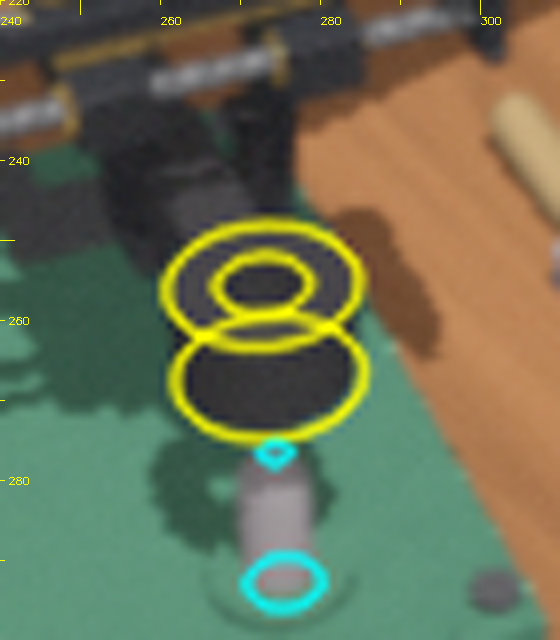

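The bore is within about 2 mm of the post and the tip within about 1 mm of the catch centre. The underside is 29.7 mm above the post top, and the tool is level and still. Handing in.

```bash
python3 -c "
from rig import r
s=r.sense();print(s['tool_pos'],abs(s['joint_velocities']).max());print(r.sign_off())"
```

```text
[0.57759129 0.01474214 0.11239042] 0.002278648150266699
the job is handed in; nothing more can be done
None
```

The job is handed in, and the arm is still holding the lever over the post. It finished at about 13.6 s of the 54 s allowed.

- **Keeper plate:** I took it off the bed and laid it flat and lengthwise in the middle of the empty tray compartment. Pictures from both cameras confirmed it there, with the spanner unmoved.
- **Lever:** I used the smaller one (190 mm from bore to tip; the other measured 266 mm). It is gripped at its balance point with 60 N and held level, its underside about 30 mm above the post top. In the last pictures the bore was within about 1–3 mm of the post's axis and the tip within about 1 mm of the catch centre. The lever did not touch the bed.

**Checks that disagreed:**
- **Cameras:** the two cameras differ by up to about 6–8 mm in y. I therefore lined the lever up by comparing lever and fixture within one camera at a time, and shifted it 4 mm along its length at the end. One to two millimetres of uncertainty remain.
- **First move:** my first move call gave shifts in millimetres instead of metres. The limit on travel per row kept it to the intended direction, and it did no harm.

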